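# Lock a quarter-turn spring stud into the inclined fixture rail

### The arm

A 7-joint arm with a two-finger parallel gripper is mounted at the origin on the work surface. World frame = base frame: x ahead of the robot, y to its left, z up, the work surface at z = 0. Lengths are in m, angles in rad, forces in N, time in s.
With the tool pointing down it reaches from about 0.4 to 0.875 m from the base axis. Payload 19.3 kg.
Tool frame: the origin (TCP) lies on the centre line of the jaws, within the pads' length; the fingertips stand 17 mm ahead of it and the grasp point (between the pads) lies 2 mm behind it; x points along the fingers, y is the direction in which the jaws open and shut, and the axes are right-handed (so a half turn about x gives the same grasp; the last joint's range is limited). The gripper opens to 85 mm and grips with 20 to 120 N. Pads are 22 mm wide; open, the fingers measure 114 mm over their backs; the gripper's body (76 mm by 85 mm) begins 54 mm behind the grasp point. The pads swing forward as they close: fully open they stand 13 mm farther back than shut.
Start: joints at [-1.299, 0.521, -0.036, 1.599, 0.021, 1.021, -0.113], TCP at [0.21, 0.589, 0.248] pointing down, gripper open.
Joint ranges: [-2.91, 2.91], [-0.3, 2.13], [-1.5, 1.42], [0.17, 2.43], [-1.26, 4.41], [0.16, 1.93], [-2.52, 2.52]. Speed limits (rad/s): [1.89, 1.89, 2.39, 2.39, 3.01, 3.01, 3.01].

### API

Orientations are given as [roll, pitch, yaw] about the fixed x, y, z axes, in that order (R = Rz(yaw) Ry(pitch) Rx(roll)).
In Python, from bench import get_state, imaging, hand_in gives the robot as it stands.
- The arm moves only by the shell command python3 -m handwheel 'ROWS' [FORCE]. ROWS is JSON, a list of rows, each a list of 7 numbers: the shift along the world's x, y, z in mm, then the turn, a rotation vector about the world's x, y, z in rad, then the closure, from 0 (fully open) to 1 (shut). A call has 1 to 5 rows; each row is the pose to reach, as a shift and turn from the pose commanded when the call began; what a row does not reach only later rows make up. A row lasts 1/12 s, in which the tool goes at most 41.7 mm and 7.16 degrees, less where a joint would pass 70% of its speed; a pose out of reach is approached as far as the arm can. A call with a gripper value outside its range is refused whole. The fingers move at their own pace and stop on an object; FORCE is the grip in N (left out, the last holds). Time passes only in rows, so rows that repeat a pose let the fingers close. It gives the time, the measured TCP pose, the force and the opening at its end, in the units of the state.
- get_state(): the state, without advancing time (a new reading comes with each control period).
- imaging.snapshot(name): name is "scene" or "top" or "wrist"; returns the picture (480x640x3 uint8, red, green, blue); there is no depth.
- imaging.get_calibration(name): a dict with "fx", "fy", "cx", "cy" (pixels), "camera_from_world" (4x4, takes a point from world to camera coordinates); the wrist camera has in their place "mount" (4x4, takes a point from camera to tool coordinates, whose origin is the TCP and whose axes are the tool frame's). Camera axes: x right, y down, z forward; pixel columns grow to the right and rows downward; lengths in m; the calibration is good to about 2 mm. A picture is of the moment at which its call begins: read the wrist's pose just before it. get_calibration takes no time and is no camera call.
- hand_in(): hands the job in, once; it reports no verdict.
The state is a dict: "time_s": time; "joint_pos": joint angles; "joint_velocities": joint speeds; "joint_torque": joint torques, N m; "ee_pos": TCP position; "tcp_rot": TCP orientation; "ft_force": force on the tool from outside, world axes, zero at the start; "moment": the same for the moment, N m; "width": opening from 0.0 (shut) to 1.0 (fully open).
Only numpy, scipy, OpenCV 4.12 (cv2) and the standard library are available. Lean on these libraries where they do the work, as an engineer would, in place of code of your own. Each camera call takes 0.05 s, during which the arm holds its last target.

### The job

Take the spring stud with the flat paddle handle out of the rack and put its oblong head lengthwise through the slot of the inclined rail; with the head inside, slide it along the slot until its round shoulder touches the stop block. There, press it down gently against its spring, turn it a quarter turn clockwise and let it rise so that its grooves catch the rail's lips; leave it locked, square to the rail and against the stop, and let go. Do not ram the rail or shift the stop, and leave the round-knob stud and the amber jar where they are.

Things in the scene. Friction and masses are not known exactly. Their poses are not given: they have to be found in the camera images.
- stud_mid (a point): Loose steel spring stud, 0.16 kg, upright, hung by its shoulder in one rack pocket. Point: on its axis at the underside of the round shoulder; z runs from head to handle, x along the long way of head and handle. Above: shoulder disc 40 mm across, z 0 to 6 mm; black flat paddle handle 30 (x) by 12 mm (y), z 6 to 44. Below: stem 17 mm across to z -17, then the oblong head.
- stud_head (a point): Middle of the stud's head, 21 mm under stud_mid, same axes: slab 38 (x) by 19 (y) by 8 mm. At each x end a ridge (3.5 mm wide) stands 4 mm above the slab, leaving a 7 mm wide groove between ridge and stem. Two opposite corners are cut off: inside the rail it turns only clockwise, seen from the handle, and the walls stop it at about 97 degrees.
- spring (a joint): Spring plunger 10 mm across under the stud's head, how far it is pushed in, in m: 0 free (tip 51 mm below stud_mid) to 0.018. It pushes with 1.5 N at first and 0.5 N more per mm.
- rack: Fixed grey block 76 (x) by 175 (y) by 56 mm high, standing level; origin at the centre of its underside. Two oblong pockets right through it, 46 (x) by 26 mm (y), centred at y -44 and y +44 mm; the two studs hang in them (which is in which varies), the spring stud with its x along the block's x within a few degrees.
- rail: Fixed aluminium lipped channel, 280 mm long (y), 46 wide (x), 41 deep, on a grey foot. Origin: centre of its open face, 90 mm above the bench. z points out of the slot and leans 23 degrees from vertical, roughly towards the robot; x points up the slope. Slot 22 mm wide (x -11 to 11) all along, its edges turned in as lips 3 mm thick reaching down to z -9 mm.
- rail_floor (a point): Middle of the rail's inner floor, 38 mm under its face; side walls at x -20 and 20 mm. A locked stud has its x axis along the rail's x, the lips in its grooves and, pushed up by its spring, its shoulder's underside 8 mm above the face. The head is free to turn only while the shoulder is pressed to less than 4 mm above the face.
- stop_face (a point): Steel stop block 46 by 24 by 12 mm high, clamped across the rail's face near the rail's +y end, where along it varies. This point is the middle of the lower edge of the face that looks along the rail's -y; axes as the rail's. It stays put under ordinary pushes and slips at about 60 N. A stud that touches it has its axis 20 mm to its -y side.
- knob_mid (a point): Bystander: the other stud, with a round black knob 30 mm across and 30 mm tall on a like shoulder 40 mm across; the point is on its axis at the shoulder's underside. It hangs in the other pocket of the rack.
- jar_mid (a point): Bystander: amber glass jar, 60 mm across, 85 mm high; the point is its centre.
Things that resemble listed ones, but are neither listed nor needed, are in the scene too. What is shaped like the part that bears stud_mid but blue is not meant.

How it is judged:
By the outcome, as a careful person would: the job done as asked, in the order asked, and still so for the second after the job is handed in, with the robot touching nothing.
It also fails if it takes over 54 s, if anything falls off the work surface, if the arm or the gripper's body presses on something with over 40 N, if the wrist force passes 120 N, or if a joint passes its speed limit or range.

## Working session

There is one attempt and no reset: what is moved stays moved. The work goes in short steps, Python scripts to look and compute and a shell command to move; the robot and the scene stay as the last step left them, time stands still between calls to the robot, and variables do not carry over. Pictures are saved under pics/ and viewed, and the job is handed in when it is done.

```bash
ls; mkdir -p pics
python3 - <<'E'
from bench import get_state, imaging
import cv2, numpy as np, pickle
s=get_state()
print(s)
for n in ["scene","top"]:
    im=imaging.snapshot(n); cv2.imwrite(f"pics/{n}0.png",im[:,:,::-1])
    c=imaging.get_calibration(n); pickle.dump(c,open(f"{n}_cal.pkl","wb")); print(n,c)
print(imaging.get_calibration("wrist"))
E
```

```text
pics
{'time_s': 0.0, 'joint_pos': array([-1.29920356,  0.52200206, -0.0363084 ,  1.60001176,  0.02118415,
        1.02108268, -0.11277855]), 'joint_velocities': array([-6.94807336e-04,  1.27717478e-03, -7.50300824e-05, -3.06063361e-04,
       -5.26472679e-04, -6.45547837e-04, -4.68817328e-04]), 'joint_torque': array([-2.67355481e-04, -9.27113843e+01,  1.98018126e+00, -3.69924259e+01,
        1.78938895e-02,  8.15653300e-03,  1.71056752e-05]), 'ee_pos': array([0.20941892, 0.58853401, 0.24773203]), 'tcp_rot': array([-1.50320654,  1.56967689, -1.84501253]), 'ft_force': array([ 0.33062532, -0.16180612,  0.66954871]), 'moment': array([ 0.01018345,  0.02999194, -0.02326153]), 'width': 1.0014789811498115}
scene {'fx': 590.0889897749151, 'fy': 590.0889897749151, 'cx': 320.450790698777, 'cy': 239.03774116779132, 'camera_from_world': array([[ 0.6605124 ,  0.75076952,  0.00827636, -0.32636801],
       [ 0.58917933, -0.51145279, -0.62552679, -0.25617429],
       [-0.46539348,  0.41804446, -0.78015879,  1.47930058],
       [ 0.        ,  0.        ,  0.        ,  1.        ]])}
top {'fx': 457.44506801323394, 'fy': 457.44506801323394, 'cx': 310.35808047833905, 'cy': 236.18480504628587, 'camera_from_world': array([[ 0.083488  , -0.99650826, -0.0010229 , -0.03091501],
       [-0.97604585, -0.08156661, -0.20169628,  0.54145117],
       [ 0.20090857,  0.01783762, -0.97944758,  0.83576799],
       [ 0.        ,  0.        ,  0.        ,  1.        ]])}
{'fx': 342.4985893427241, 'fy': 342.4985893427241, 'cx': 320.07724650420215, 'cy': 231.67644173821483, 'mount': array([[-4.06534531e-04, -2.81228515e-01,  9.59640744e-01,
        -1.26014600e-01],
       [ 9.99999165e-01, -1.29120583e-03,  4.52359862e-05,
         1.96927932e-04],
       [ 1.22637207e-03,  9.59639961e-01,  2.81228805e-01,
        -7.02138355e-02],
       [ 0.00000000e+00,  0.00000000e+00,  0.00000000e+00,
         1.00000000e+00]])}
```

View pics/scene0.png

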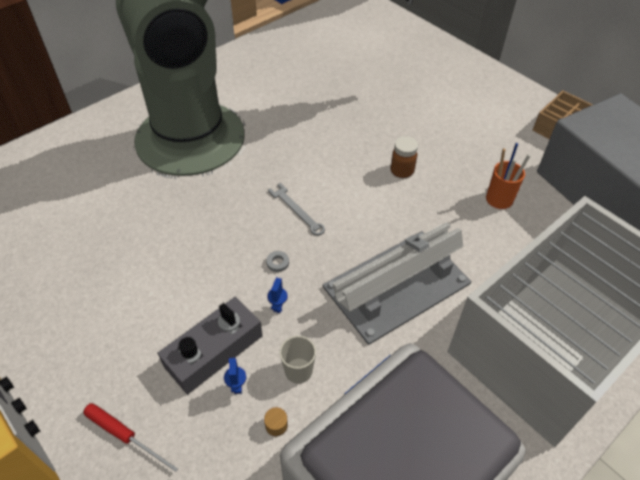

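View pics/top0.png

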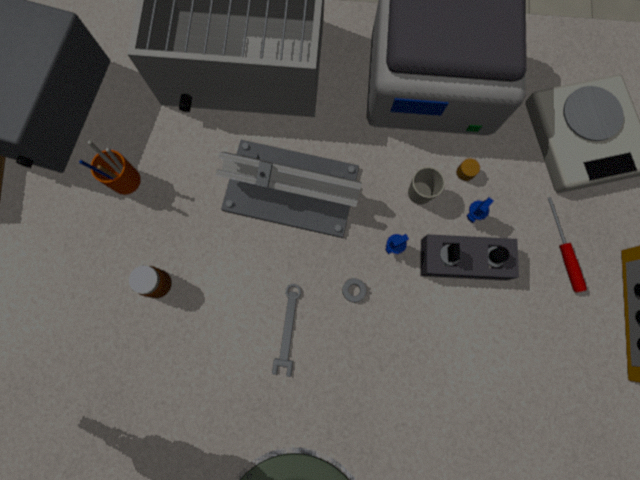

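The paddle stud is at top (452,253) or scene (228,316), and the knob stud at top (498,256). The blue paddle studs at top (397,243) and (480,210) are decoys. I'll enlarge crops to confirm.

Run:
```python
import cv2, numpy as np
t=cv2.imread('pics/top0.png'); s=cv2.imread('pics/scene0.png')
a=cv2.resize(t[215:300,380:530],None,fx=5,fy=5,interpolation=cv2.INTER_CUBIC); cv2.imwrite('pics/c1.png',a)
a=cv2.resize(s[285:395,150:270],None,fx=5,fy=5,interpolation=cv2.INTER_CUBIC); cv2.imwrite('pics/c2.png',a)
a=cv2.resize(t[135:240,210:370],None,fx=5,fy=5,interpolation=cv2.INTER_CUBIC); cv2.imwrite('pics/c3.png',a)
a=cv2.resize(s[220:345,315:475],None,fx=4.7,fy=4.7,interpolation=cv2.INTER_CUBIC); cv2.imwrite('pics/c4.png',a)
```

```text
(no output)
```

View pics/c1.png

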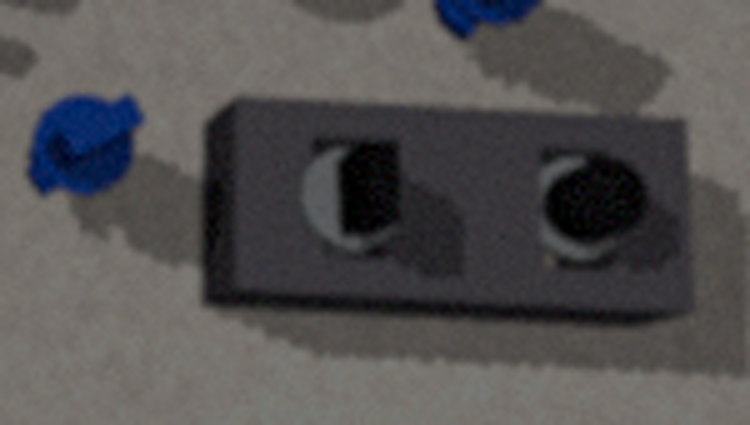

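View pics/c2.png

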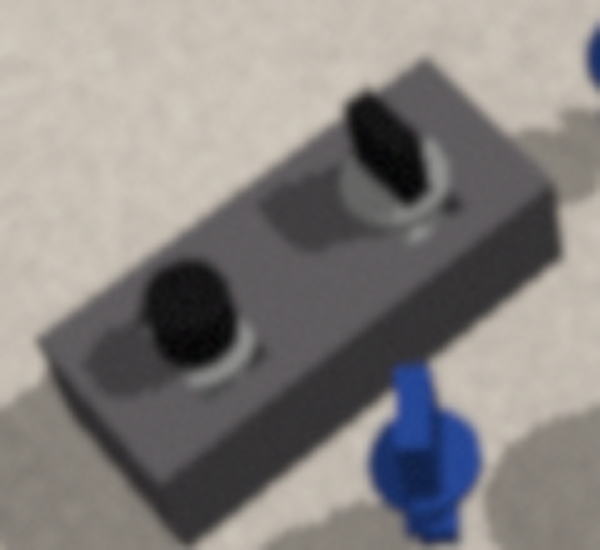

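View pics/c3.png

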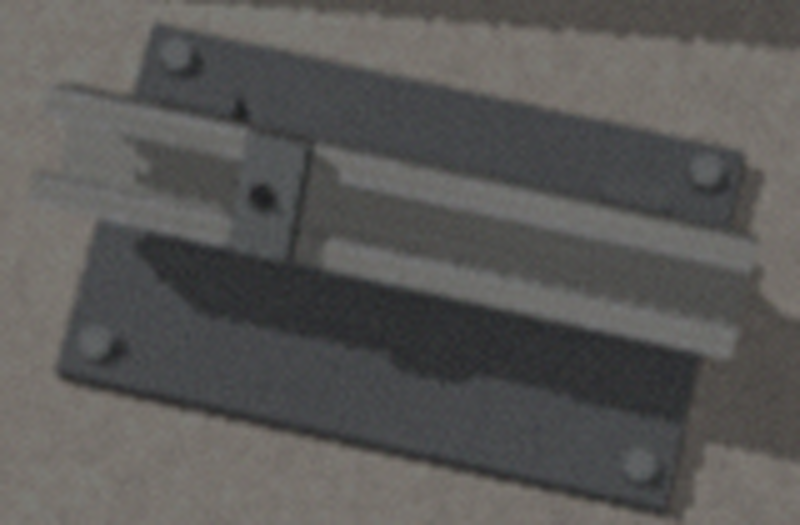

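View pics/c4.png

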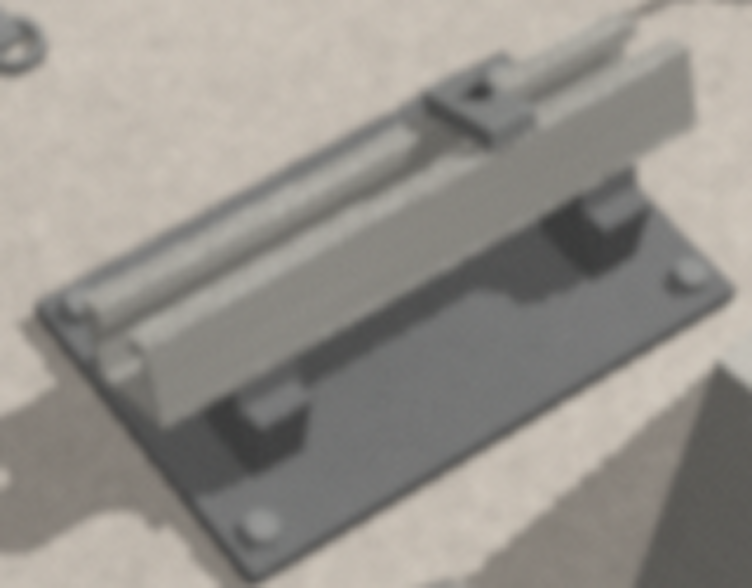

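c1/c2: the stud at top (452,253) has a black flat paddle on a steel shoulder and sits in the left pocket (world +y side). That fits the description. The knob is round and the others are blue. c3/c4: the stop is on the +y part of the rail, with face corners around crop c3 (310,150)–(290,260).

```bash
cat > h.py <<'E'
import numpy as np, pickle, cv2
from scipy.spatial.transform import Rotation as R
def cal(n): return pickle.load(open(f'{n}_cal.pkl','rb'))
def ray(c,uv,T=None):
    if T is None: T=c['camera_from_world']
    d=np.array([(uv[0]-c['cx'])/c['fx'],(uv[1]-c['cy'])/c['fy'],1.0])
    Rm=T[:3,:3]; o=-Rm.T@T[:3,3]; return o,Rm.T@d
def atz(c,uv,z,T=None):
    o,d=ray(c,uv,T); return o+d*(z-o[2])/d[2]
def proj(c,p,T=None):
    if T is None: T=c['camera_from_world']
    q=T[:3,:3]@np.asarray(p)+T[:3,3]; return np.array([c['fx']*q[0]/q[2]+c['cx'],c['fy']*q[1]/q[2]+c['cy']])
def wristT(state,c):
    W=np.eye(4); W[:3,:3]=R.from_euler('xyz',state['tcp_rot']).as_matrix(); W[:3,3]=state['ee_pos']
    return np.linalg.inv(W@c['mount'])
def tri(rays):
    A=np.zeros((3,3));b=np.zeros(3)
    for o,d in rays:
        d=d/np.linalg.norm(d);P=np.eye(3)-np.outer(d,d);A+=P;b+=P@o
    p=np.linalg.solve(A,b)
    return p
E
python3 - <<'E'
from h import *
t=cal('top'); s=cal('scene')
f=lambda x,y:(210+x/5-.4,135+y/5-.4)
hi=.09+.023*np.sin(np.radians(23)); lo=.09-.023*np.sin(np.radians(23))
for n,p,z in [('far-right',(757,237),hi),('near-right',(737,350),lo),('far-left',(62,88),hi),('near-left',(37,190),lo)]:
    print(n,atz(t,f(*p),z).round(4))
g=lambda x,y:(380+x/5-.4,215+y/5-.4)
for n,p in [('TL',(238,98)),('TR',(685,120)),('BR',(692,310)),('BL',(235,292))]:
    print('rack',n,atz(t,g(*p),.056).round(4))
k=lambda x,y:(150+x/5-.4,285+y/5-.4)
# scene rack corners
for n,p in [('a',(425,58)),('b',(553,190)),('c',(165,483)),('d',(40,342))]:
    print('racks',n,atz(s,k(*p),.056).round(4))
E
```

```text
far-right [ 0.6457 -0.0734  0.099 ]
near-right [ 0.6059 -0.0701  0.081 ]
far-left [0.6833 0.1966 0.099 ]
near-left [0.6476 0.2055 0.081 ]
rack TL [ 0.5648 -0.212   0.056 ]
rack TR [ 0.5706 -0.3853  0.056 ]
rack BR [ 0.4965 -0.3875  0.056 ]
rack BL [ 0.4888 -0.2133  0.056 ]
racks a [ 0.4915 -0.2148  0.056 ]
racks b [ 0.5689 -0.2135  0.056 ]
racks c [ 0.5732 -0.384   0.056 ]
racks d [ 0.499  -0.3877  0.056 ]
```

Run:
```python
from h import *
from bench import get_state
s=get_state(); print(R.from_euler('xyz',s['tcp_rot']).as_matrix().round(3)); 
t=cal('top')
print('jar top',atz(t,(147,277),.085),'cup',atz(t,(108,155),.1))
```

```text
[[-0.     0.335  0.942]
 [-0.001  0.942 -0.335]
 [-1.    -0.001  0.   ]]
jar top [0.4341553  0.30816331 0.085     ] cup [0.65908141 0.41368054 0.1       ]
```

```bash
python3 -m handwheel '[[200,-265,0,0,0,0.1,0],[200,-265,0,0,0,0.1,0],[200,-265,0,0,0,0.1,0],[200,-265,0,0,0,0.1,0],[200,-265,0,0,0,0.1,0]]'; python3 -m handwheel '[[200,-265,0,0,0,0.1,0],[200,-265,0,0,0,0.1,0],[200,-265,0,0,0,0.1,0],[200,-265,0,0,0,0.1,0],[200,-265,0,0,0,0.1,0]]'
```

```text
time_s: 0.52
ee_pos: [0.3357, 0.4207, 0.2481]
tcp_rot: [-1.877, 1.57, -2.119]
ft_force: [0.9, 0.9, 0.2]
width: 1.0
time_s: 0.93
ee_pos: [0.4613, 0.2543, 0.2483]
tcp_rot: [-2.478, 1.571, -2.62]
ft_force: [1.2, 0.1, 0.0]
width: 0.999
```

```bash
python3 -m handwheel '[[140,-180,0,0,0,0.03,0],[140,-180,0,0,0,0.03,0],[140,-180,0,0,0,0.03,0],[140,-180,0,0,0,0.03,0],[140,-180,0,0,0,0.03,0]]'; python3 -m handwheel '[[10,-15,0,0,0,0,0],[10,-15,0,0,0,0,0],[10,-15,0,0,0,0,0]]';cat > look.py <<'E'
import sys,pickle,cv2
from bench import get_state,imaging
s=get_state(); im=imaging.snapshot('wrist'); c=imaging.get_calibration('wrist')
n=sys.argv[1]; cv2.imwrite(f'pics/{n}.png',im[:,:,::-1]); pickle.dump((s,c),open(f'pics/{n}.pkl','wb'))
print(s['time_s'],s['ee_pos'].round(4),s['tcp_rot'].round(4),s['ft_force'].round(1))
E
python3 look.py w1
```

```text
time_s: 1.35
ee_pos: [0.5892, 0.0899, 0.2481]
tcp_rot: [-2.876, 1.57, -2.988]
ft_force: [0.7, 0.6, 0.4]
width: 0.999
time_s: 1.6
ee_pos: [0.5985, 0.0757, 0.2477]
tcp_rot: [-2.702, 1.57, -2.816]
ft_force: [-0.2, 0.3, -0.9]
width: 0.999
1.6 [0.5985 0.0757 0.2477] [-2.7016  1.5698 -2.8155] [-0.2  0.3 -0.9]
```

View pics/w1.png

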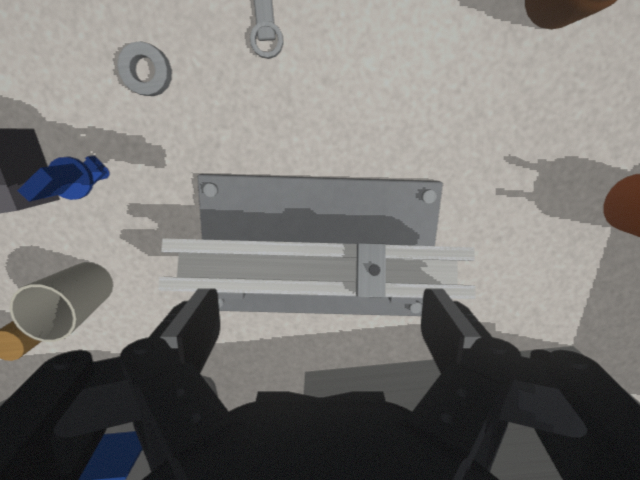

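Run:
```python
import cv2
t=cv2.imread('pics/w1.png')
cv2.imwrite('pics/w1a.png',cv2.resize(t[225:310,150:270],None,fx=6.5,fy=6.5,interpolation=cv2.INTER_CUBIC))
cv2.imwrite('pics/w1b.png',cv2.resize(t[225:310,350:480],None,fx=6,fy=6,interpolation=cv2.INTER_CUBIC))
```

```text
(no output)
```

View pics/w1a.png

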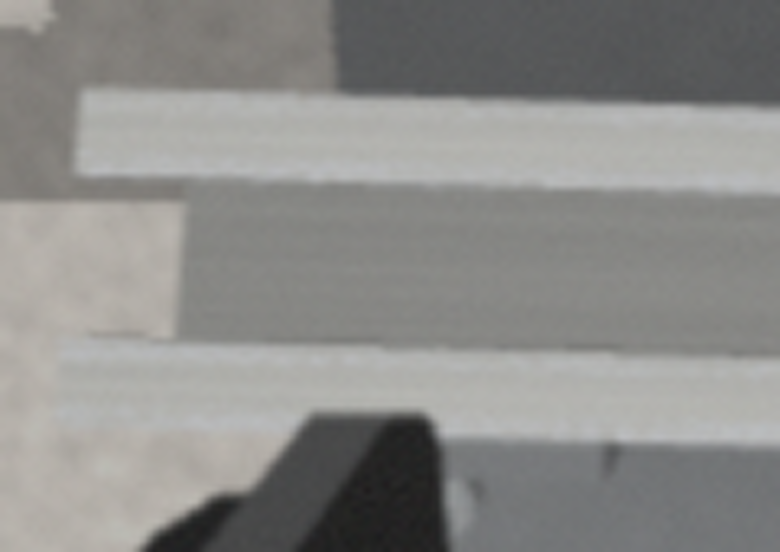

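View pics/w1b.png

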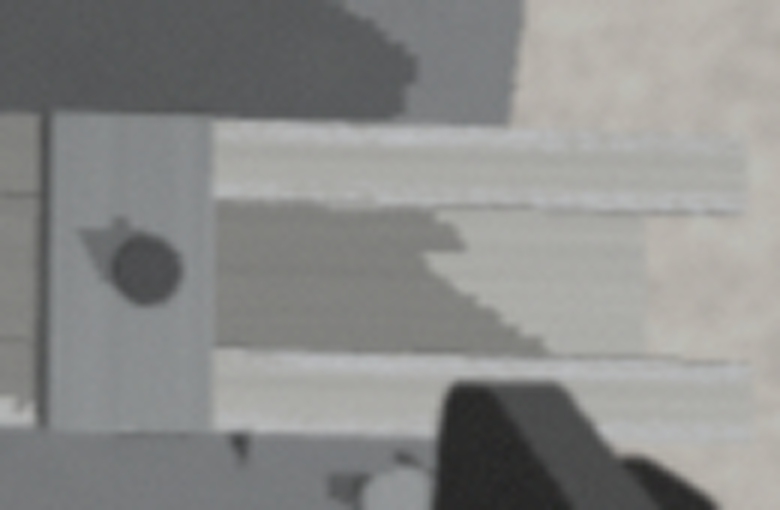

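```bash
cat > rail.py <<'E'
from h import *
s,c=pickle.load(open('pics/w1.pkl','rb')); T=wristT(s,c)
a=lambda x,y:(150+x/6.5-.42,225+y/6.5-.42); b=lambda x,y:(350+x/6-.42,225+y/6-.42)
sn,cs=np.sin(np.radians(23)),np.cos(np.radians(23))
L={}
for n,p,x in [('Lno',a(78,90),-23),('Lni',a(75,177),-11),('Lfi',a(60,342),11),('Lfo',a(58,424),23),('Rno',b(747,127),-23),('Rni',b(745,212),-11),('Rfi',b(750,363),11),('Rfo',b(752,435),23)]:
    L[n]=atz(c,p,.09+x*.001*sn,T); 
    if __name__=='__main__': print(n,L[n].round(4))
l=np.mean([L[k] for k in L if k[0]=='L'],0); r=np.mean([L[k] for k in L if k[0]=='R'],0)
d=r-l
psi=np.arctan2(-d[0],d[1])
C=(l+r)/2; C[2]=.09
ry=np.array([-np.sin(psi),np.cos(psi),0]); rx=np.array([cs*np.cos(psi),cs*np.sin(psi),sn]); rz=np.cross(rx,ry)
if __name__=='__main__':
    print('len',np.linalg.norm(d),'yaw',np.degrees(psi),'C',C, 'rz',rz)
    for n in ['no','ni','fi','fo']: print(n,((L['L'+n]-C)@rx*1e3).round(2),((L['R'+n]-C)@rx*1e3).round(2))
    for y in [140,230,330,400]:
        p=b(38,y); o,dd=ray(c,p,T); q=o+dd*((C-o)@rz)/(dd@rz); print('stop',((q-C)@rx).round(4),((q-C)@ry).round(4))
    # cross-check with static cams
    t=cal('top'); sc=cal('scene')
    for n in L: print(n,'top px',proj(t,L[n]).round(1),'scene px',proj(sc,L[n]).round(1))
E
python3 rail.py
```

```text
Lno [ 0.6038 -0.0679  0.081 ]
Lni [ 0.6148 -0.069   0.0857]
Lfi [ 0.6352 -0.0722  0.0943]
Lfo [ 0.6452 -0.0728  0.099 ]
Rno [0.6429 0.2102 0.081 ]
Rni [0.6545 0.208  0.0857]
Rfi [0.675  0.2053 0.0943]
Rfo [0.6843 0.2037 0.099 ]
len 0.2800747835054453 yaw -8.092611663825956 C [0.64445417 0.06815262 0.09      ] rz [-0.38684016  0.05500461  0.92050485]
no -22.96 -23.35
ni -10.98 -10.61
fi 11.48 11.74
fo 22.46 22.23
stop -0.0188 0.0339
stop -0.0053 0.034
stop 0.0094 0.0342
stop 0.0196 0.0343
Lno top px [355.8 205.6] scene px [332.2 283.6]
Lni top px [357.  199.4] scene px [335.8 286.2]
Lfi top px [359.8 188. ] scene px [342.2 291.5]
Lfo top px [360.7 182.2] scene px [345.7 293.7]
Rno top px [214.3 174.7] scene px [446.2 221.6]
Rni top px [215.6 168.3] scene px [450.3 224. ]
Rfi top px [217.5 156.8] scene px [458.  227.8]
Rfo top px [218.4 151.4] scene px [461.5 229.4]
```

```bash
python3 -m handwheel '[[-68,-332,-30,0,0,0.18,0],[-68,-332,-30,0,0,0.18,0],[-68,-332,-30,0,0,0.18,0],[-68,-332,-30,0,0,0.18,0],[-68,-332,-30,0,0,0.18,0]]'
python3 - <<'E'
from bench import get_state
s=get_state();print(s['ee_pos'],s['tcp_rot'])
E
```

```text
time_s: 2.07
ee_pos: [0.556, -0.1263, 0.23]
tcp_rot: [1.114, 1.57, 1.184]
ft_force: [0.7, -0.6, -0.2]
width: 1.001
[ 0.55603452 -0.12626703  0.22999417] [1.11363138 1.5703047  1.18420372]
```

```bash
python3 -m handwheel '[[-26,-130,-10,0,0,-0.03,0],[-26,-130,-10,0,0,-0.03,0],[-26,-130,-10,0,0,-0.03,0],[-26,-130,-10,0,0,-0.03,0],[-26,-130,-10,0,0,-0.03,0]]'; python3 look.py w2
```

```text
time_s: 2.48
ee_pos: [0.5297, -0.2583, 0.2197]
tcp_rot: [-2.47, 1.57, -2.435]
ft_force: [0.2, -1.0, 0.3]
width: 1.005
2.4833 [ 0.5297 -0.2583  0.2197] [-2.47    1.5698 -2.4351] [ 0.2 -1.   0.3]
```

View pics/w2.png

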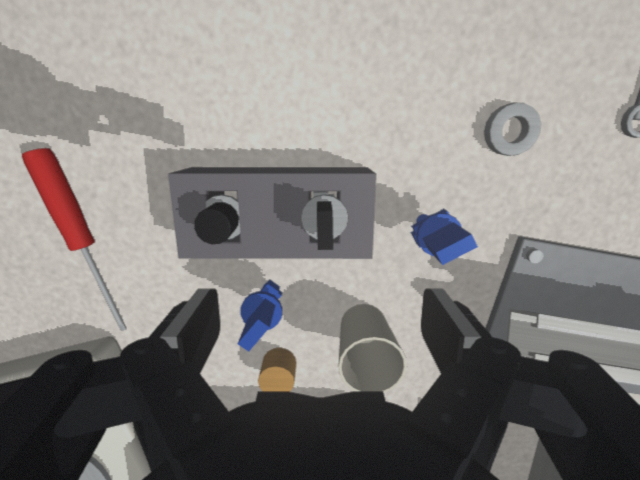

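The black paddle stud is at (325,220) in the right pocket, with the knob at (217,220) in the left. I'll enlarge to measure the paddle top and shoulder.

Run:
```python
import cv2
t=cv2.imread('pics/w2.png')
cv2.imwrite('pics/w2a.png',cv2.resize(t[160:270,265:385],None,fx=5,fy=5,interpolation=cv2.INTER_CUBIC))
```

```text
(no output)
```

View pics/w2a.png

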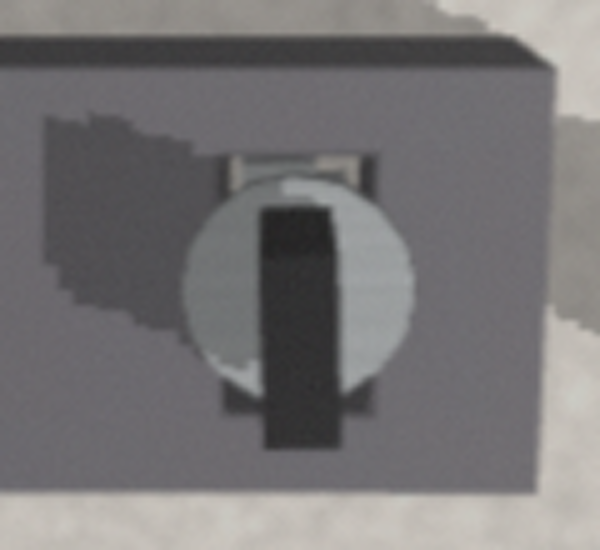

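Run:
```python
from h import *
s,c=pickle.load(open('pics/w2.pkl','rb')); T=wristT(s,c)
f=lambda x,y:(265+x/5-.4,160+y/5-.4)
P=[atz(c,f(*p),.1,T) for p in [(262,258),(338,258),(264,450),(341,450)]]
print(np.array(P).round(4)); m=np.mean(P,0)
d=(P[2]+P[3]-P[0]-P[1]); print('paddle ctr',m.round(4),'x-axis yaw',np.degrees(np.arctan2(d[1],d[0])), np.linalg.norm(P[2]-P[0]),np.linalg.norm(P[1]-P[0]))
print('shoulder',atz(c,f(299,291),.062,T).round(4))
for q in [(556,70),(538,492)]: print('rack corner',atz(c,f(*q),.056,T).round(4))
Rm=R.from_euler('xyz',s['tcp_rot']).as_matrix(); print('tool z yaw',np.degrees(np.arctan2(Rm[1,2],Rm[0,2])))
```

```text
[[ 0.5158 -0.2614  0.1   ]
 [ 0.5155 -0.2502  0.1   ]
 [ 0.5457 -0.2601  0.1   ]
 [ 0.5453 -0.2484  0.1   ]]
paddle ctr [ 0.5306 -0.255   0.1   ] x-axis yaw 2.874550770343703 0.02985650620313828 0.011169233611570253
shoulder [ 0.5301 -0.2549  0.062 ]
rack corner [ 0.4919 -0.2131  0.056 ]
rack corner [ 0.5674 -0.2103  0.056 ]
tool z yaw 2.0039627798010597
```

```bash
python3 -m handwheel '[[1,3,-60,0,0,0.015,0.3],[1,3,-95,0,0,0.015,0.5],[1,3,-120,0,0,0.015,0.6],[1,3,-133,0,0,0.015,0.6],[1,3,-133,0,0,0.015,0.6]]' 40; python3 look.py w3
```

```text
time_s: 2.95
ee_pos: [0.531, -0.2507, 0.0845]
tcp_rot: [2.597, 1.566, 2.653]
ft_force: [-0.4, -0.4, -0.3]
width: 0.398
2.95 [ 0.531  -0.2507  0.0845] [2.5973 1.5659 2.6529] [-0.4 -0.4 -0.3]
```

View pics/w3.png

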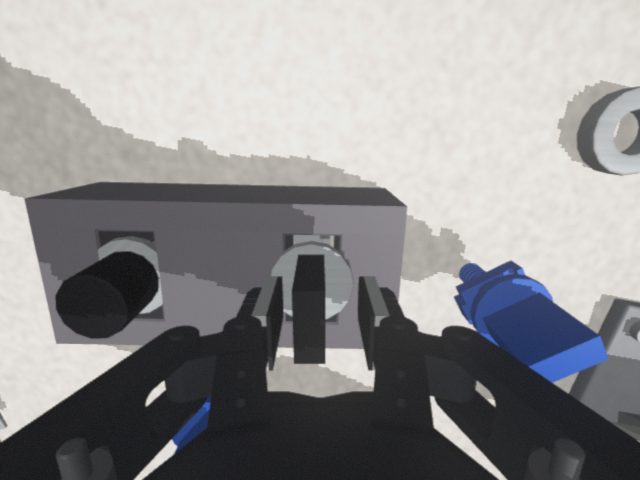

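```bash
python3 -m handwheel '[[0,0,0,0,0,0,0.6],[0,0,0,0,0,0,0.6]]'; python3 look.py w4
```

```text
time_s: 3.17
ee_pos: [0.5332, -0.2532, 0.0893]
tcp_rot: [-0.395, 1.568, -0.342]
ft_force: [-0.3, 0.3, -0.2]
width: 0.402
3.1667 [ 0.5332 -0.2532  0.0893] [-0.3952  1.5676 -0.3416] [-0.3  0.3 -0.2]
```

View pics/w4.png

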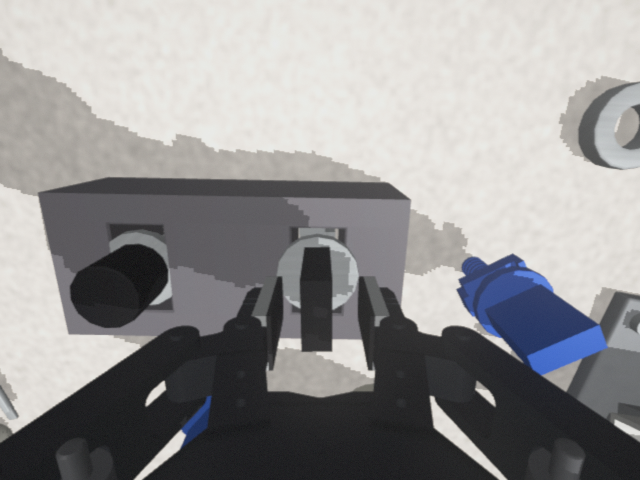

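```bash
for i in 1 2 3; do python3 -m handwheel '[[0,0,0,0,0,0,0.6]]' | grep -E 'ee|rot'; done
```

```text
ee_pos: [0.5327, -0.2534, 0.0886]
tcp_rot: [-0.396, 1.568, -0.343]
ee_pos: [0.5323, -0.2533, 0.088]
tcp_rot: [-0.387, 1.569, -0.334]
ee_pos: [0.5321, -0.2532, 0.0876]
tcp_rot: [-0.367, 1.57, -0.314]
```

```bash
python3 -m handwheel '[[-1,-1.8,0,0,0,0,0.6],[-1,-1.8,0,0,0,0,0.8],[-1,-1.8,0,0,0,0,1],[-1,-1.8,0,0,0,0,1],[-1,-1.8,0,0,0,0,1]]' 40; python3 -m handwheel '[[0,0,0,0,0,0,1],[0,0,0,0,0,0,1]]' 70; python3 look.py w5
```

```text
time_s: 3.88
ee_pos: [0.5308, -0.2551, 0.087]
tcp_rot: [-2.113, 1.571, -2.06]
ft_force: [-1.1, -0.2, 4.9]
width: 0.134
time_s: 4.05
ee_pos: [0.5308, -0.2551, 0.0871]
tcp_rot: [-1.57, 1.571, -1.517]
ft_force: [-2.8, -0.8, 5.8]
width: 0.13
4.05 [ 0.5308 -0.2551  0.0871] [-1.5695  1.5705 -1.5166] [-2.8 -0.8  5.8]
```

View pics/w5.png

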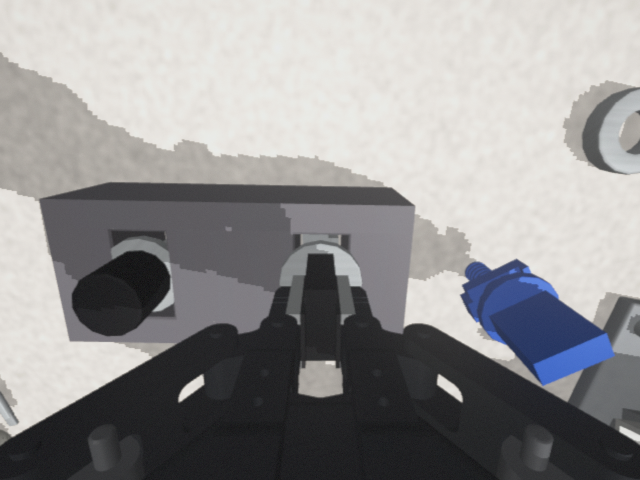

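```bash
python3 -m handwheel '[[0,0,30,0,0,0,1],[0,0,70,0,0,0,1],[0,0,110,0,0,0,1],[0,0,130,0,0,0,1],[0,0,130,0,0,0,1]]'
cat > plan.py <<'E'
import sys,numpy as np
from rail import C,rx,ry,rz,psi
from h import R
from bench import get_state
def target(x,y,h,ang=0,off=0.031):
    """ang: clockwise turn from lengthwise (deg). off = stud_mid ahead of TCP"""
    A=np.column_stack([-rz,-rx,ry])
    A=R.from_rotvec(-np.radians(ang)*rz).as_matrix()@A
    return C+(x*rx+y*ry+(h)*rz)*1e-3+off*rz, A
if __name__=='__main__':
    a=[float(v) for v in sys.argv[1:]]
    p,A=target(*a); s=get_state()
    Rc=R.from_euler('xyz',s['tcp_rot']).as_matrix()
    print('t',s['time_s'],'shift mm',((p-s['ee_pos'])*1e3).round(1),'rotvec',R.from_matrix(A@Rc.T).as_rotvec().round(3), 'target',p.round(4))
    m=s['ee_pos']+.031*Rc[:,0]-C; print('stud now rail xyz mm',(np.array([m@rx,m@ry,m@rz])*1e3).round(1),'q7',s['joint_pos'].round(2),'F',s['ft_force'].round(1),'F rail',np.array([s['ft_force']@v for v in (rx,ry,rz)]).round(1))
E
python3 plan.py 0 -30 70
```

```text
time_s: 4.52
ee_pos: [0.5326, -0.2556, 0.2215]
tcp_rot: [-0.393, 1.564, -0.34]
ft_force: [0.1, -0.1, -1.7]
width: 0.128
t 4.5167 shift mm [ 68.6 299.6 -38.5] rotvec [-0.323 -0.287  1.356] target [0.6012 0.044  0.183 ]
stud now rail xyz mm [ -20.6 -336.3  117.9] q7 [ 0.29  0.49  0.08  1.73 -0.05  0.91  2.01] F [ 0.1 -0.1 -1.7] F rail [-0.6 -0.1 -1.6]
```

```bash
sed -i 's/A=np.column_stack(\[-rz,-rx,ry\])/A=np.column_stack([-rz,rx,-ry])/' plan.py; python3 plan.py 0 -30 70
```

```text
t 4.5167 shift mm [ 68.6 299.6 -38.5] rotvec [ 0.316 -0.335 -1.737] target [0.6012 0.044  0.183 ]
stud now rail xyz mm [ -20.6 -336.3  117.9] q7 [ 0.29  0.49  0.08  1.73 -0.05  0.91  2.01] F [ 0.1 -0.1 -1.7] F rail [-0.6 -0.1 -1.6]
```

```bash
python3 -m handwheel '[[10,25,4,0.021,-0.022,-0.116,1],[20,60,8,0.042,-0.045,-0.232,1],[30,95,8,0.063,-0.067,-0.347,1],[38,130,8,0.084,-0.089,-0.463,1],[45,160,8,0.105,-0.112,-0.579,1]]';  python3 plan.py 0 -30 90
```

```text
time_s: 4.93
ee_pos: [0.5759, -0.0925, 0.2242]
tcp_rot: [1.002, 1.418, 0.47]
ft_force: [1.2, -0.4, -2.0]
width: 0.132
t 4.9333 shift mm [ 17.5 137.6 -22.8] rotvec [ 0.202 -0.223 -1.155] target [0.5934 0.0451 0.2014]
stud now rail xyz mm [   2.4 -166.   111.4] q7 [-0.01  0.43  0.15  1.85 -0.22  0.75  1.31] F [ 1.2 -0.4 -2. ] F rail [ 0.4 -0.3 -2.3]
```

```bash
python3 -m handwheel '[[10,28,0,0.021,-0.022,-0.116,1],[15,56,0,0.042,-0.045,-0.232,1],[20,84,0,0.063,-0.067,-0.347,1],[22,112,0,0.084,-0.089,-0.463,1],[23,135,0,0.105,-0.112,-0.579,1]]';  python3 plan.py 0 -30 90
```

```text
time_s: 5.35
ee_pos: [0.5986, 0.042, 0.2242]
tcp_rot: [1.289, 1.28, 0.17]
ft_force: [0.7, 1.4, -1.6]
width: 0.127
t 5.35 shift mm [ -5.2   3.1 -22.8] rotvec [ 0.098 -0.11  -0.576] target [0.5934 0.0451 0.2014]
stud now rail xyz mm [ 10.2 -29.6 109.2] q7 [-0.42  0.41  0.32  1.95 -0.27  0.53  0.53] F [ 0.7  1.4 -1.6] F rail [-0.1  1.5 -1.7]
```

```bash
python3 -m handwheel '[[-1,1,-5,0.02,-0.022,-0.115,1],[-2,2,-10,0.04,-0.044,-0.23,1],[-3,3,-15,0.06,-0.066,-0.346,1],[-4,3,-20,0.08,-0.088,-0.461,1],[-5,3,-23,0.098,-0.11,-0.576,1]]'; python3 -m handwheel '[[0,0,0,0,0,0,1],[0,0,0,0,0,0,1],[0,0,0,0,0,0,1],[0,0,0,0,0,0,1]]';  python3 plan.py 0 -30 70; python3 look.py w6
```

```text
time_s: 5.77
ee_pos: [0.5931, 0.0429, 0.201]
tcp_rot: [1.566, 1.17, -0.146]
ft_force: [0.3, -0.3, -2.5]
width: 0.128
time_s: 6.1
ee_pos: [0.5941, 0.0426, 0.2022]
tcp_rot: [1.564, 1.17, -0.14]
ft_force: [-0.2, 0.4, -1.3]
width: 0.126
t 6.1 shift mm [  7.    1.4 -19.2] rotvec [ 0.003 -0.001 -0.007] target [0.6012 0.044  0.183 ]
stud now rail xyz mm [  1.3 -32.4  90.3] q7 [-0.69  0.46  0.59  2.07 -0.37  0.32 -0.01] F [-0.2  0.4 -1.3] F rail [-0.7  0.4 -1.1]
6.1 [0.5941 0.0426 0.2022] [ 1.5638  1.17   -0.1405] [-0.2  0.4 -1.3]
```

View pics/w6.png

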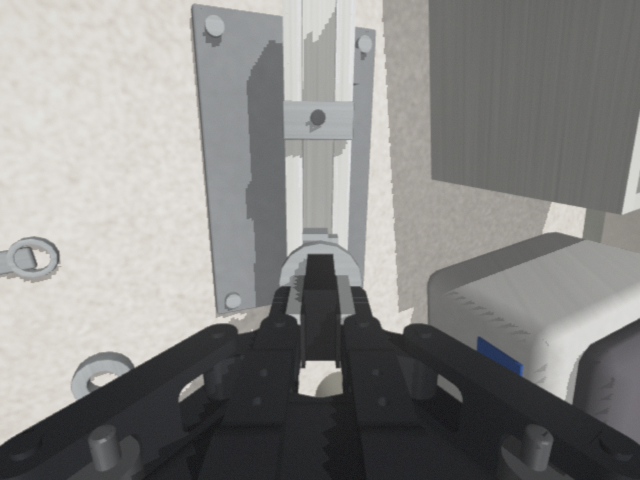

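Run:
```python
import cv2
t=cv2.imread('pics/w6.png')
cv2.imwrite('pics/w6a.png',cv2.resize(t[130:310,265:375],None,fx=4.4,fy=3.3,interpolation=cv2.INTER_CUBIC))
cv2.imwrite('pics/w6b.png',cv2.resize(t[210:260,270:370],None,fx=8,fy=8,interpolation=cv2.INTER_CUBIC))
from h import *
from rail import C,rx,ry,rz
s,c=pickle.load(open('pics/w6.pkl','rb')); T=wristT(s,c)
def rl(x,y,z): return proj(c,C+1e-3*(x*rx+y*ry+z*rz),T).round(1)
for y in (0,20,30): print(y,[tuple(rl(x,y,0)) for x in (-23,-11,11,23)])
Rm=R.from_euler('xyz',s['tcp_rot']).as_matrix()
def st(x,y,z): # stud coords with stud x=tool z, y=-tool y?, z=-tool x
    return proj(c,s['ee_pos']+Rm@np.array([.031-z*1e-3,-y*1e-3,x*1e-3]),T).round(1)
for p in [(-19,9.5,-17),(-19,-9.5,-17),(-19,9.5,-13),(-19,-9.5,-13),(0,20,6),(0,-20,6),(-20,0,6),(-20,0,0)]: print('stud',p,st(*p))
```

```text
0 [(np.float64(285.2), np.float64(187.3)), (np.float64(301.7), np.float64(187.4)), (np.float64(332.1), np.float64(187.6)), (np.float64(348.7), np.float64(187.7))]
20 [(np.float64(284.5), np.float64(159.1)), (np.float64(301.5), np.float64(159.2)), (np.float64(332.6), np.float64(159.4)), (np.float64(349.6), np.float64(159.6))]
30 [(np.float64(284.2), np.float64(144.5)), (np.float64(301.4), np.float64(144.7)), (np.float64(332.8), np.float64(144.9)), (np.float64(350.0), np.float64(145.0))]
stud (-19, 9.5, -17) [299.7 234.5]
stud (-19, -9.5, -17) [335.6 234.4]
stud (-19, 9.5, -13) [299.3 236.7]
stud (-19, -9.5, -13) [336.  236.7]
stud (0, 20, 6) [275.8 286.2]
stud (0, -20, 6) [359.1 286.1]
stud (-20, 0, 6) [317.3 246.7]
stud (-20, 0, 0) [317.4 242.7]
```

View pics/w6b.png

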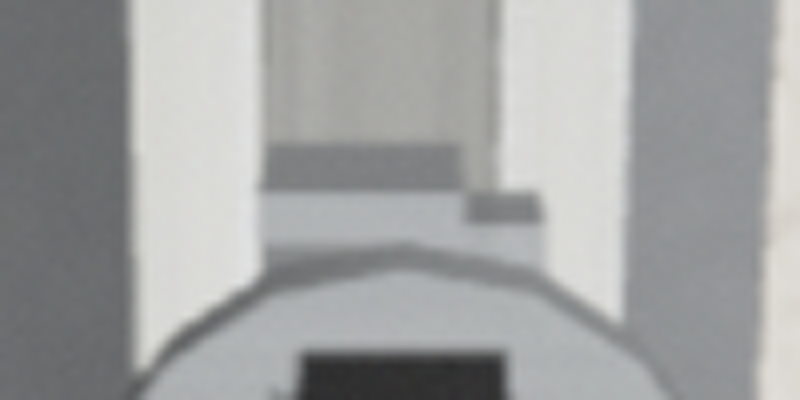

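View pics/w6a.png

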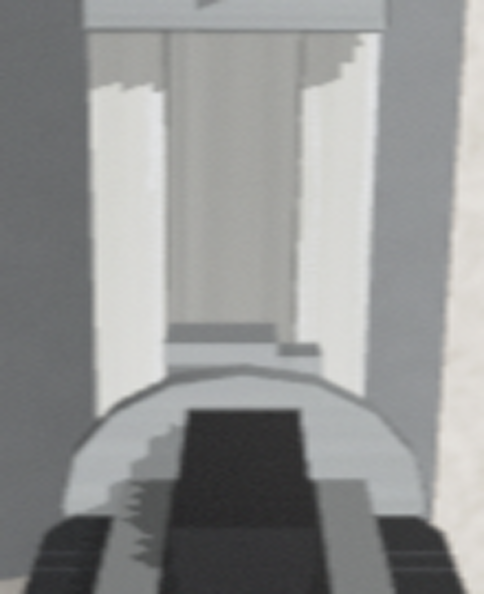

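Run:
```python
from h import *
for n in ['w1','w2','w6']:
    s,c=pickle.load(open(f'pics/{n}.pkl','rb')); T=wristT(s,c)
    print(n,c['mount'].round(4).tolist(),c['cx'],c['cy'],proj(c,s['ee_pos'],T))
```

```text
w1 [[-0.0004, -0.2813, 0.9596, -0.126], [1.0, -0.0013, -0.0, -0.0001], [0.0012, 0.9596, 0.2813, -0.0702], [0.0, 0.0, 0.0, 1.0]] 320.07724650420215 231.67644173821483 [320.38393913 309.38209938]
w2 [[-0.0003, -0.2814, 0.9596, -0.126], [1.0, -0.0013, -0.0, -0.0003], [0.0012, 0.9596, 0.2814, -0.0702], [0.0, 0.0, 0.0, 1.0]] 320.07724650420215 231.67644173821483 [320.84023818 309.42091255]
w6 [[-0.0002, -0.2812, 0.9596, -0.1255], [1.0, -0.0013, -0.0001, 0.0013], [0.0013, 0.9596, 0.2812, -0.0714], [0.0, 0.0, 0.0, 1.0]] 320.07724650420215 231.67644173821483 [317.06324263 312.61405392]
```

```bash
python3 plan.py -0.5 -30 62
```

```text
t 6.15 shift mm [  9.7   1.2 -26.8] rotvec [ 0.002 -0.001 -0.006] target [0.6038 0.0436 0.1754]
stud now rail xyz mm [  1.3 -32.5  90.4] q7 [-0.69  0.46  0.59  2.07 -0.37  0.32 -0.01] F [ 0.1 -0.6 -1.5] F rail [-0.5 -0.6 -1.5]
```

```bash
python3 -m handwheel '[[5,1,-13,0,0,0,1],[9.7,1.2,-26.8,0.002,-0.001,-0.006,1],[9.7,1.2,-26.8,0.002,-0.001,-0.006,1],[9.7,1.2,-26.8,0.002,-0.001,-0.006,1],[9.7,1.2,-26.8,0.002,-0.001,-0.006,1]]'; python3 plan.py -0.5 -30 62; python3 look.py w7;python3 - <<'E'
from bench import imaging
import cv2
print(imaging.get_calibration('wrist')['mount'].round(4)[:3,3])
t=cv2.imread('pics/w7.png')
cv2.imwrite('pics/w7b.png',cv2.resize(t[190:265,270:370],None,fx=8,fy=8,interpolation=cv2.INTER_CUBIC))
for n in ['top','scene']: cv2.imwrite(f'pics/{n}7.png',imaging.snapshot(n)[:,:,::-1])
E
```

```text
time_s: 6.57
ee_pos: [0.6036, 0.0436, 0.1758]
tcp_rot: [1.57, 1.169, -0.143]
ft_force: [-0.2, -0.1, -0.8]
width: 0.124
t 6.5667 shift mm [ 0.2 -0.  -0.4] rotvec [0.    0.    0.001] target [0.6038 0.0436 0.1754]
stud now rail xyz mm [ -0.5 -30.   62.4] q7 [-0.64  0.51  0.52  2.06 -0.41  0.27  0.02] F [-0.2 -0.1 -0.8] F rail [-0.5 -0.1 -0.7]
6.5667 [0.6036 0.0436 0.1758] [ 1.5703  1.1689 -0.1429] [-0.2 -0.1 -0.8]
[-0.1255  0.0013 -0.0714]
```

View pics/w7b.png

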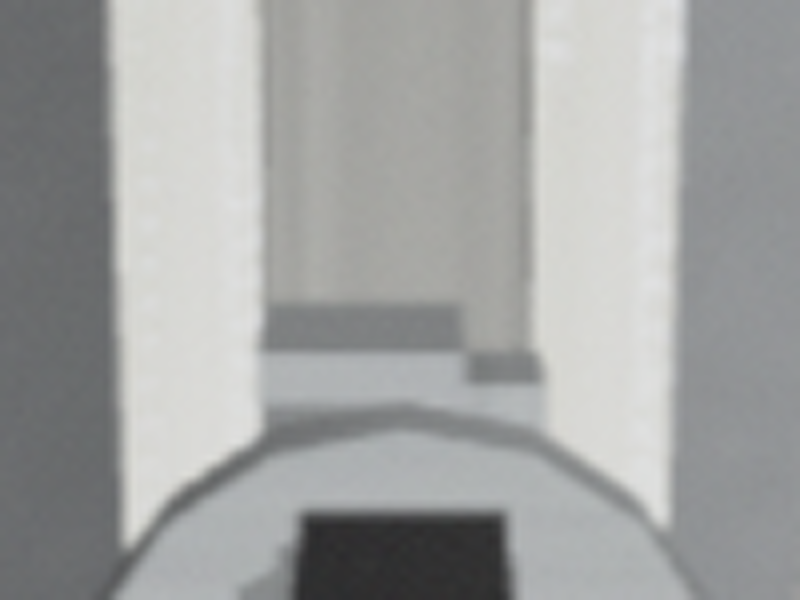

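View pics/scene7.png

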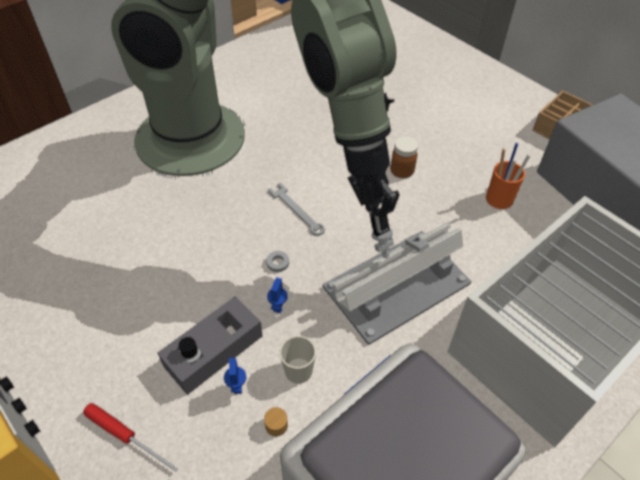

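```bash
python3 -m handwheel '[[6,-0.9,-16,0,0,0,1],[11,-1.5,-27,0,0,0,1],[13.4,-1.9,-33.3,0,0,0,1],[13.4,-1.9,-33.3,0,0,0,1],[13.4,-1.9,-33.3,0,0,0,1]]'; python3 plan.py -1 -30 26; python3 look.py w8;python3 - <<'E'
import cv2
t=cv2.imread('pics/w8.png')
cv2.imwrite('pics/w8b.png',cv2.resize(t[190:265,270:370],None,fx=8,fy=8,interpolation=cv2.INTER_CUBIC))
E
```

```text
time_s: 7.13
ee_pos: [0.6169, 0.0421, 0.1421]
tcp_rot: [1.57, 1.169, -0.143]
ft_force: [-0.5, -0.3, -0.7]
width: 0.128
t 7.1333 shift mm [ 0.4 -0.4  0. ] rotvec [ 0.    -0.     0.001] target [0.6173 0.0417 0.1421]
stud now rail xyz mm [ -1.4 -29.7  26.2] q7 [-0.56  0.57  0.44  2.05 -0.45  0.2   0.05] F [-0.5 -0.3 -0.7] F rail [-0.7 -0.4 -0.4]
7.1333 [0.6169 0.0421 0.1421] [ 1.5697  1.1694 -0.1435] [-0.5 -0.3 -0.7]
```

View pics/w8b.png

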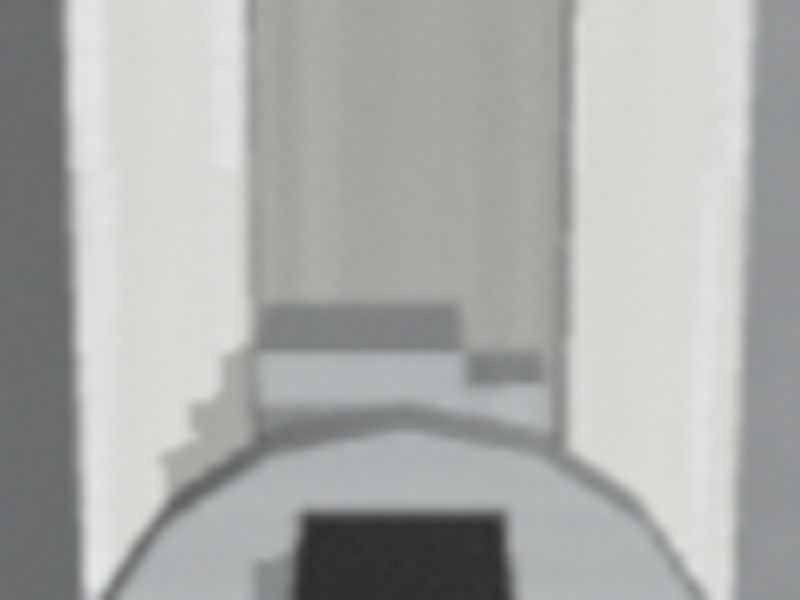

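```bash
python3 -m handwheel '[[0.4,0,0.2,0,0,0,1],[2,-0.3,-3.5,0,0,0,1],[3.7,-0.5,-7.7,0,0,0,1],[5.4,-0.8,-11.8,0,0,0,1],[5.4,-0.8,-11.8,0,0,0,1]]'; python3 plan.py -1 -30 14; python3 look.py w9;python3 - <<'E'
import cv2
t=cv2.imread('pics/w9.png')
cv2.imwrite('pics/w9b.png',cv2.resize(t[190:265,270:370],None,fx=8,fy=8,interpolation=cv2.INTER_CUBIC))
E
```

```text
time_s: 7.6
ee_pos: [0.6224, 0.0416, 0.1293]
tcp_rot: [1.57, 1.17, -0.143]
ft_force: [-0.6, 1.7, 0.2]
width: 0.129
t 7.6 shift mm [-0.5 -0.5  1.8] rotvec [ 0.    -0.     0.001] target [0.6219 0.0411 0.131 ]
stud now rail xyz mm [ -1.3 -29.5  12.2] q7 [-0.53  0.6   0.41  2.04 -0.47  0.18  0.07] F [-0.6  1.7  0.2] F rail [-0.7  1.5  0.5]
7.6 [0.6224 0.0416 0.1293] [ 1.5697  1.1697 -0.1431] [-0.6  1.7  0.2]
```

View pics/w9b.png

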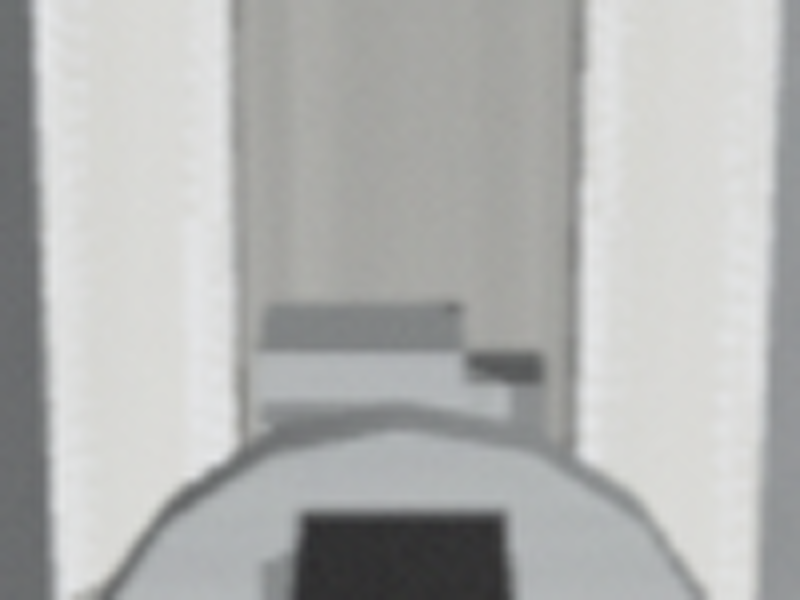

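```bash
python3 -m handwheel '[[1,-0.1,-1.8,0,0,0,1],[1.8,-0.2,-3.6,0,0,0,1],[2.6,-0.35,-5.4,0,0,0,1],[2.6,-0.35,-5.4,0,0,0,1]]'; python3 plan.py -1 -30 4; python3 -m handwheel '[[0.6,-0.1,-1.4,0,0,0,1],[1.2,-0.2,-2.8,0,0,0,1],[1.2,-0.2,-2.8,0,0,0,1]]'; python3 plan.py -1 -30 4
```

```text
time_s: 7.98
ee_pos: [0.6249, 0.0412, 0.1243]
tcp_rot: [1.57, 1.17, -0.143]
ft_force: [-3.0, 0.6, 2.5]
width: 0.128
t 7.9833 shift mm [ 0.9 -0.7 -2.5] rotvec [ 0.    -0.     0.001] target [0.6258 0.0405 0.1218]
stud now rail xyz mm [ -1.  -29.4   6.7] q7 [-0.53  0.61  0.4   2.04 -0.49  0.17  0.09] F [-3.   0.6  2.5] F rail [-1.8  0.2  3.5]
time_s: 8.23
ee_pos: [0.6261, 0.041, 0.1216]
tcp_rot: [1.57, 1.17, -0.143]
ft_force: [-4.4, 2.0, 3.3]
width: 0.128
t 8.2333 shift mm [-0.3 -0.5  0.2] rotvec [ 0.    -0.     0.001] target [0.6258 0.0405 0.1218]
stud now rail xyz mm [ -0.9 -29.5   3.7] q7 [-0.52  0.61  0.4   2.04 -0.5   0.17  0.11] F [-4.4  2.   3.3] F rail [-3.   1.4  4.8]
```

```bash
python3 -m handwheel '[[0.1,0,-1.0,0,0,0,1],[0.1,0,-1.0,0,0,0,1],[0.1,0,-1.0,0,0,0,1]]'; python3 plan.py -1 -30 4;python3 look.py w10;python3 - <<'E'
import cv2
t=cv2.imread('pics/w10.png')
cv2.imwrite('pics/w10b.png',cv2.resize(t[120:320,240:400],None,fx=3.75,fy=3,interpolation=cv2.INTER_CUBIC))
E
```

```text
time_s: 8.48
ee_pos: [0.6263, 0.041, 0.1209]
tcp_rot: [1.57, 1.169, -0.143]
ft_force: [-4.4, 0.3, 5.2]
width: 0.129
t 8.4833 shift mm [-0.5 -0.5  1. ] rotvec [0.    0.    0.001] target [0.6258 0.0405 0.1218]
stud now rail xyz mm [ -1.  -29.4   3. ] q7 [-0.52  0.62  0.4   2.04 -0.51  0.17  0.12] F [-4.4  0.3  5.2] F rail [-2.1 -0.4  6.5]
8.4833 [0.6263 0.041  0.1209] [ 1.5702  1.1691 -0.1427] [-4.4  0.3  5.2]
```

View pics/w10b.png

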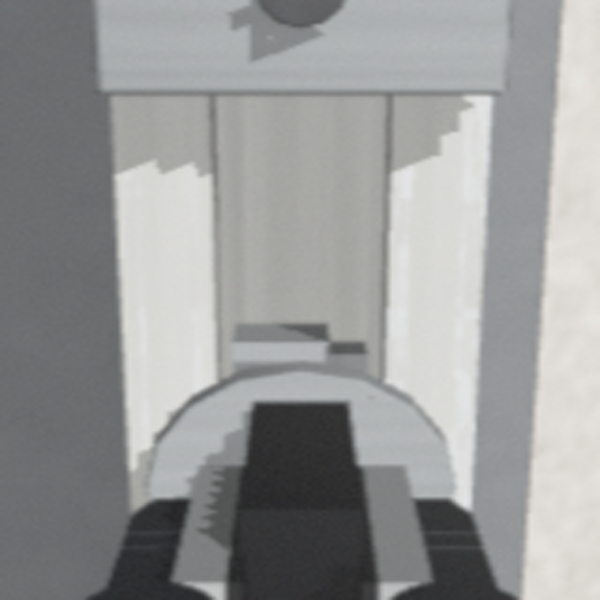

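```bash
python3 -m handwheel '[[1,7,0,0,0,0,1],[2,14,0,0,0,0,1],[3,21,0,0,0,0,1],[4,28,0,0,0,0,1],[5.1,35.6,0,0,0,0,1]]'; python3 -m handwheel '[[0,0,0,0,0,0,1],[0,0,0,0,0,0,1]]'; python3 plan.py -1 14 3;python3 look.py w11
```

```text
time_s: 8.95
ee_pos: [0.6316, 0.0752, 0.1212]
tcp_rot: [1.567, 1.168, -0.148]
ft_force: [-3.9, -6.6, 4.9]
width: 0.128
time_s: 9.12
ee_pos: [0.6318, 0.0776, 0.1211]
tcp_rot: [1.572, 1.168, -0.14]
ft_force: [-1.9, 4.7, 5.3]
width: 0.129
t 9.1167 shift mm [ 0.6  6.4 -0.2] rotvec [-0.     0.001 -0.001] target [0.6324 0.084  0.1209]
stud now rail xyz mm [-0.6  7.6  3.1] q7 [-0.63  0.64  0.45  2.01 -0.53  0.19  0.06] F [-1.9  4.7  5.3] F rail [-0.3  4.4  5.9]
9.1167 [0.6318 0.0776 0.1211] [ 1.5717  1.1683 -0.1398] [-1.9  4.7  5.3]
```

View pics/w11.png

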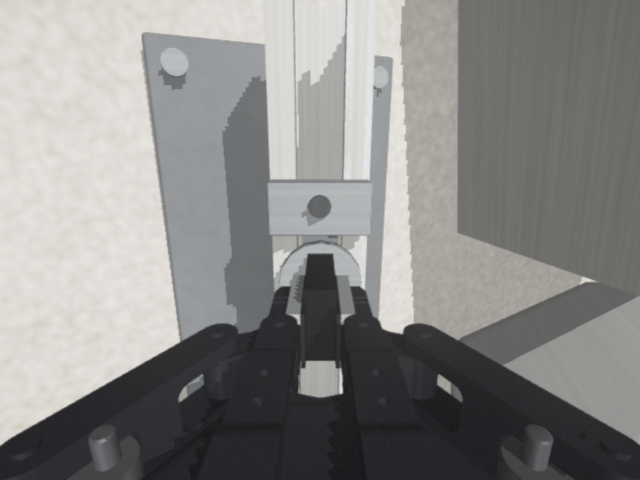

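```bash
python3 -m handwheel '[[0.2,1.5,0,0,0,0,1],[0.45,3,0,0,0,0,1],[0.45,3,0,0,0,0,1]]'; python3 plan.py -1 14 3; for i in 1 2; do python3 -m handwheel '[[0.2,1.2,0,0,0,0,1],[0.2,1.2,0,0,0,0,1]]' >/dev/null; python3 plan.py -1 14 3; done
```

```text
time_s: 9.42
ee_pos: [0.6318, 0.0789, 0.1209]
tcp_rot: [1.569, 1.169, -0.145]
ft_force: [-2.1, -1.5, 4.2]
width: 0.124
t 9.4167 shift mm [ 0.5  5.1 -0. ] rotvec [0.001 0.    0.002] target [0.6324 0.084  0.1209]
stud now rail xyz mm [-0.8  8.8  2.9] q7 [-0.63  0.64  0.46  2.01 -0.53  0.2   0.05] F [-2.1 -1.5  4.2] F rail [-0.1 -1.8  4.6]
t 9.5833 shift mm [0.4 3.7 0.1] rotvec [0.001 0.    0.002] target [0.6324 0.084  0.1209]
stud now rail xyz mm [-0.9 10.3  2.9] q7 [-0.64  0.64  0.46  2.01 -0.53  0.2   0.05] F [-2.3 -2.   5.4] F rail [ 0.3 -2.3  5.7]
t 9.75 shift mm [0.2 2.1 0.1] rotvec [0.    0.    0.001] target [0.6324 0.084  0.1209]
stud now rail xyz mm [-0.9 11.9  2.9] q7 [-0.64  0.64  0.46  2.01 -0.53  0.2   0.05] F [-2.6 -1.   4.6] F rail [-0.4 -1.4  5.2]
```

```bash
for i in 1 2 3; do python3 -m handwheel '[[0.1,0.8,0,0,0,0,1],[0.1,0.8,0,0,0,0,1],[0.1,0.8,0,0,0,0,1]]' >/dev/null; python3 plan.py -1 14 3; done; python3 look.py w12
python3 - <<'E'
import cv2
t=cv2.imread('pics/w12.png')
cv2.imwrite('pics/w12b.png',cv2.resize(t[170:320,240:400],None,fx=4.5,fy=4,interpolation=cv2.INTER_CUBIC))
E
```

```text
t 10.0 shift mm [0.1 1.4 0.1] rotvec [ 0.    -0.     0.001] target [0.6324 0.084  0.1209]
stud now rail xyz mm [-1.  12.5  2.9] q7 [-0.64  0.64  0.46  2.01 -0.53  0.2   0.05] F [-3.  -4.5  4.4] F rail [-0.4 -4.9  4.9]
t 10.25 shift mm [0.1 1.3 0.1] rotvec [ 0.001 -0.     0.002] target [0.6324 0.084  0.1209]
stud now rail xyz mm [-1.  12.6  2.9] q7 [-0.64  0.65  0.47  2.01 -0.53  0.2   0.05] F [-3.5 -6.8  5.1] F rail [-0.3 -7.2  5.7]
t 10.5 shift mm [0.1 1.2 0.1] rotvec [ 0.001 -0.     0.003] target [0.6324 0.084  0.1209]
stud now rail xyz mm [-1.  12.8  2.9] q7 [-0.64  0.65  0.47  2.01 -0.53  0.2   0.05] F [ -4.8 -10.5   6.4] F rail [ -0.5 -11.1   7.2]
10.5 [0.6322 0.0829 0.1208] [ 1.5671  1.1694 -0.1474] [ -4.8 -10.5   6.4]
```

View pics/w12b.png

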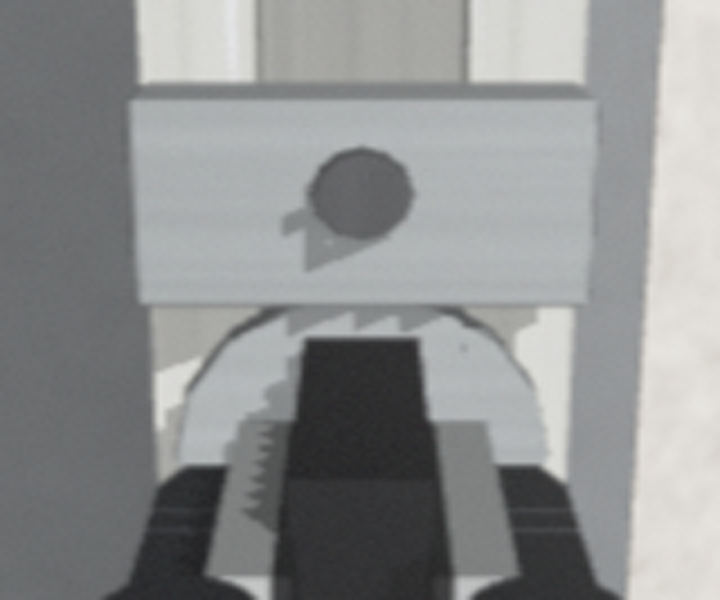

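```bash
python3 -m handwheel '[[0.1,-0.9,-0.5,0,0,0,1],[0.1,-0.9,-0.5,0,0,0,1],[0.1,-0.9,-0.5,0,0,0,1]]' 90 >/dev/null; python3 plan.py -1 12.5 3 0; python3 -m handwheel '[[0,0,0,0.039,-0.006,-0.092,1],[0,0,0,0.077,-0.011,-0.184,1],[0,0,0,0.116,-0.017,-0.276,1],[0,0,0,0.155,-0.022,-0.368,1],[0,0,0,0.155,-0.022,-0.368,1]]';python3 plan.py -1 12.5 3 90
```

```text
t 10.8 shift mm [-0.3 -0.1  0.6] rotvec [ 0.001 -0.     0.002] target [0.6321 0.0825 0.1209]
stud now rail xyz mm [-0.9 12.6  2.3] q7 [-0.64  0.65  0.47  2.01 -0.53  0.2   0.05] F [-4.  -6.5  5.2] F rail [-0.8 -7.   6. ]
time_s: 11.22
ee_pos: [0.6318, 0.0829, 0.1198]
tcp_rot: [1.975, 1.171, -0.145]
ft_force: [-5.3, -6.3, 3.3]
width: 0.127
t 11.2167 shift mm [ 0.4 -0.3  1.1] rotvec [ 0.45  -0.066 -1.07 ] target [0.6321 0.0825 0.1209]
stud now rail xyz mm [-1.9 12.7  2.1] q7 [-0.69  0.66  0.53  2.01 -0.71  0.22 -0.19] F [-5.3 -6.3  3.3] F rail [-2.8 -7.   4.8]
```

```bash
python3 -m handwheel '[[0.3,-0.3,0.1,0.039,-0.006,-0.092,1],[0.6,-0.4,0.3,0.077,-0.011,-0.184,1],[0.6,-0.4,0.3,0.116,-0.017,-0.276,1],[0.6,-0.4,0.3,0.155,-0.022,-0.368,1],[0.6,-0.4,0.3,0.193,-0.028,-0.46,1]]';python3 plan.py -1 12.5 3 90
```

```text
time_s: 11.63
ee_pos: [0.6326, 0.0831, 0.1202]
tcp_rot: [2.474, 1.17, -0.143]
ft_force: [-6.4, -2.7, 3.8]
width: 0.123
t 11.6333 shift mm [-0.4 -0.6  0.7] rotvec [ 0.258 -0.038 -0.613] target [0.6321 0.0825 0.1209]
stud now rail xyz mm [-1.  13.2  2.2] q7 [-0.74  0.69  0.62  2.01 -0.93  0.26 -0.49] F [-6.4 -2.7  3.8] F rail [-4.  -3.6  5.8]
```

```bash
python3 -m handwheel '[[0,0,0,0.039,-0.006,-0.092,1],[0,0,0,0.077,-0.011,-0.184,1],[0,0,0,0.116,-0.017,-0.276,1],[0,0,0,0.155,-0.022,-0.368,1],[0,0,0,0.193,-0.028,-0.46,1]]';python3 plan.py -1 12.5 3 90;  python3 -c "
from bench import get_state; from rail import rz; print(get_state()['moment'], get_state()['moment']@rz)"
```

```text
time_s: 12.05
ee_pos: [0.6323, 0.0839, 0.12]
tcp_rot: [2.975, 1.171, -0.141]
ft_force: [-6.2, 0.5, 3.5]
width: 0.122
t 12.05 shift mm [-0.1 -1.3  0.9] rotvec [ 0.064 -0.011 -0.154] target [0.6321 0.0825 0.1209]
stud now rail xyz mm [-1.5 13.8  2.2] q7 [-0.81  0.73  0.73  2.01 -1.11  0.32 -0.83] F [-6.2  0.5  3.5] F rail [-4.3 -0.4  5.7]
[0.0493762  1.93867203 0.02295129] 0.10866198394434488
```

```bash
python3 -m handwheel '[[0,0,0,0.032,-0.005,-0.077,1],[0,0,0,0.064,-0.011,-0.154,1],[0,0,0,0.064,-0.011,-0.154,1],[0,0,0,0.064,-0.011,-0.154,1]]';python3 plan.py -1 12.5 3 90; python3 look.py w13
python3 - <<'E'
from bench import imaging
import cv2
im=imaging.snapshot('scene')[:,:,::-1]; cv2.imwrite('pics/s13.png',cv2.resize(im[160:320,310:480],None,fx=4.5,fy=3.7,interpolation=cv2.INTER_CUBIC))
E
```

```text
time_s: 12.38
ee_pos: [0.6324, 0.084, 0.12]
tcp_rot: [3.135, 1.169, -0.144]
ft_force: [-7.0, 0.0, 2.7]
width: 0.121
t 12.3833 shift mm [-0.2 -1.4  1. ] rotvec [ 0.003 -0.    -0.003] target [0.6321 0.0825 0.1209]
stud now rail xyz mm [-1.4 13.9  2.1] q7 [-0.83  0.75  0.76  2.02 -1.16  0.34 -0.95] F [-7.   0.   2.7] F rail [-5.4 -1.   5.2]
12.3833 [0.6324 0.084  0.12  ] [ 3.1351  1.1692 -0.1438] [-7.   0.   2.7]
```

View pics/w13.png

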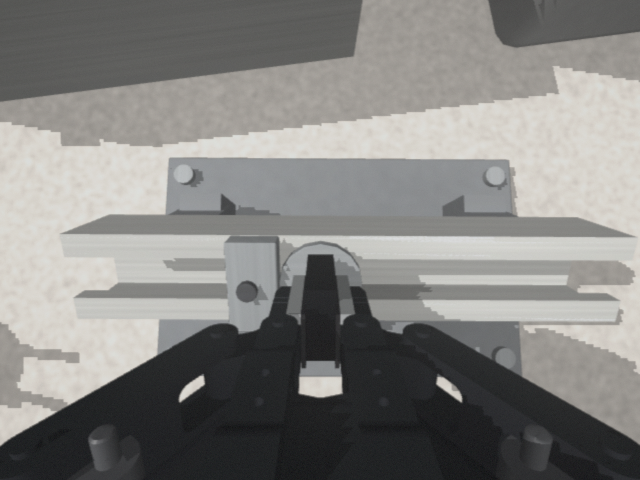

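View pics/s13.png

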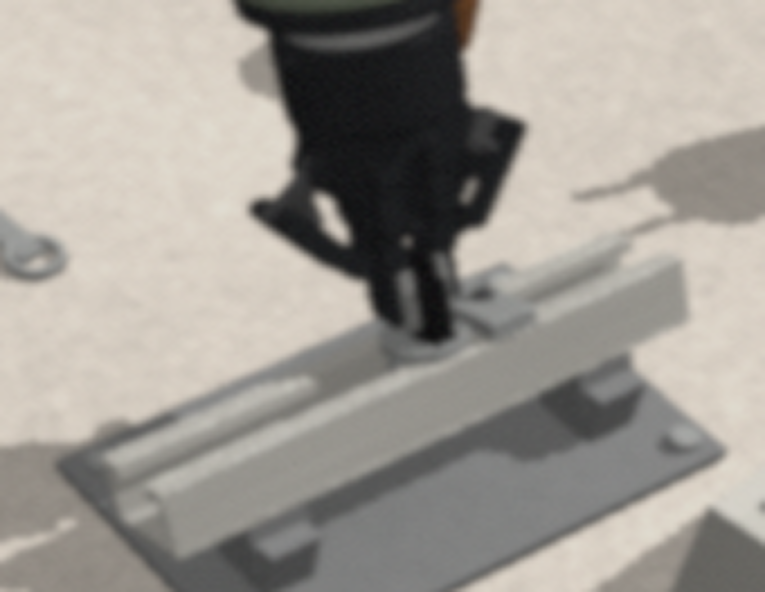

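```bash
python3 -m handwheel '[[-0.5,0.8,-0.3,0,0,0,1],[-0.5,1.6,-0.3,0,0,0,1],[-0.5,1.6,-0.3,0,0,0,1],[-0.5,1.6,-0.3,0,0,0,1]]' >/dev/null;python3 plan.py -1 12.5 3 90;  python3 -m handwheel '[[0.1,0.8,0,0,0,0,1],[0.1,0.8,0,0,0,0,1],[0.1,0.8,0,0,0,0,1]]' >/dev/null;python3 plan.py -1 12.5 3 90; python3 look.py w14;python3 - <<'E'
import cv2
t=cv2.imread('pics/w14.png')
cv2.imwrite('pics/w14b.png',cv2.resize(t[200:350,200:400],None,fx=4,fy=4,interpolation=cv2.INTER_CUBIC))
E
```

```text
t 12.8167 shift mm [-0.1 -1.9  0.9] rotvec [ 0.004  0.001 -0.003] target [0.6321 0.0825 0.1209]
stud now rail xyz mm [-1.5 14.3  2.2] q7 [-0.83  0.75  0.76  2.02 -1.16  0.34 -0.95] F [-4.3 -3.4  1.4] F rail [-2.9 -3.9  2.8]
t 13.0667 shift mm [-0.1 -2.   0.9] rotvec [ 0.005  0.001 -0.002] target [0.6321 0.0825 0.1209]
stud now rail xyz mm [-1.5 14.4  2.2] q7 [-0.84  0.75  0.76  2.02 -1.16  0.34 -0.95] F [-5.8 -8.5  2.3] F rail [-3.3 -9.2  3.8]
13.0667 [0.6323 0.0845 0.12  ] [ 3.1305  1.1678 -0.1497] [-5.8 -8.5  2.3]
```

View pics/w14b.png

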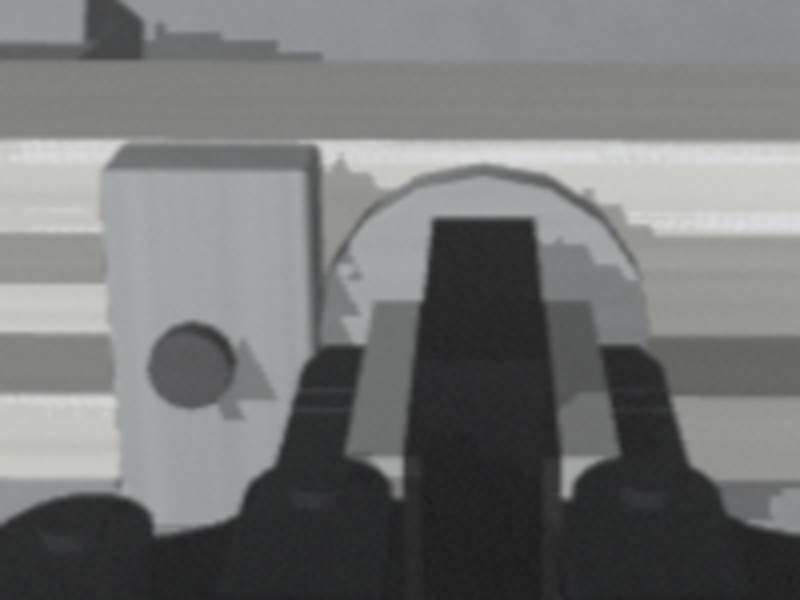

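```bash
python3 -m handwheel '[[-0.8,-0.2,1.8,0,0,0,1],[-1.6,0,3.7,0,0,0,1],[-1.6,0,3.7,0,0,0,1]]' >/dev/null;python3 plan.py -1 12.5 8 90;  python3 -m handwheel '[[-0.4,0.05,0.9,0,0,0,1],[-0.4,0.05,0.9,0,0,0,1]]' >/dev/null;python3 plan.py -1 12.5 8 90
```

```text
t 13.3667 shift mm [-0.4 -1.9  1.6] rotvec [ 0.004  0.001 -0.002] target [0.6302 0.0828 0.1255]
stud now rail xyz mm [-1.4 14.3  6.4] q7 [-0.84  0.74  0.77  2.02 -1.15  0.35 -0.96] F [-8.9 -6.1  7.2] F rail [-4.5 -7.3  9.7]
t 13.5333 shift mm [-0.1 -2.   0.9] rotvec [ 0.004  0.001 -0.002] target [0.6302 0.0828 0.1255]
stud now rail xyz mm [-1.5 14.4  7.3] q7 [-0.85  0.74  0.78  2.02 -1.15  0.35 -0.96] F [-5.5 -5.9  1.6] F rail [-3.7 -6.6  3.3]
```

```bash
for i in 1 2; do python3 -m handwheel '[[-0.25,0,0.6,0,0,0,1],[-0.25,0,0.6,0,0,0,1]]' >/dev/null;python3 plan.py -1 12.5 8 90; done
```

```text
t 13.7 shift mm [ 0.2 -2.   0.4] rotvec [ 0.004  0.001 -0.002] target [0.6302 0.0828 0.1255]
stud now rail xyz mm [-1.5 14.4  7.8] q7 [-0.85  0.74  0.78  2.02 -1.15  0.35 -0.96] F [-4.1 -6.4  0.7] F rail [-2.6 -6.9  1.9]
t 13.8667 shift mm [ 0.4 -2.1 -0.2] rotvec [ 0.004  0.001 -0.002] target [0.6302 0.0828 0.1255]
stud now rail xyz mm [-1.5 14.4  8.5] q7 [-0.85  0.74  0.78  2.02 -1.15  0.35 -0.96] F [-4.3 -6.3 -0.5] F rail [-3.3 -6.8  0.9]
```

```bash
for i in 1 2; do python3 -m handwheel '[[-0.25,0,0.6,0,0,0,1],[-0.25,0,0.6,0,0,0,1]]' >/dev/null;python3 plan.py -1 12.5 8 90; done; python3 look.py w15;python3 - <<'E'
import cv2
t=cv2.imread('pics/w15.png')
cv2.imwrite('pics/w15b.png',cv2.resize(t[200:350,200:400],None,fx=4,fy=4,interpolation=cv2.INTER_CUBIC))
E
```

```text
t 14.0333 shift mm [ 0.6 -2.1 -0.4] rotvec [ 0.005  0.001 -0.002] target [0.6302 0.0828 0.1255]
stud now rail xyz mm [-1.6 14.4  8.7] q7 [-0.85  0.74  0.78  2.02 -1.15  0.35 -0.96] F [  3.8  -8.5 -11.9] F rail [ -0.   -7.9 -12.9]
t 14.2 shift mm [ 0.7 -2.1 -0.5] rotvec [ 0.006  0.    -0.002] target [0.6302 0.0828 0.1255]
stud now rail xyz mm [-1.7 14.4  8.9] q7 [-0.85  0.74  0.78  2.02 -1.15  0.35 -0.97] F [ 14.8  -8.2 -28.7] F rail [  3.3  -6.1 -32.6]
14.2 [0.6295 0.0849 0.1261] [ 3.1279  1.1681 -0.1516] [ 14.8  -8.2 -28.7]
```

View pics/w15b.png

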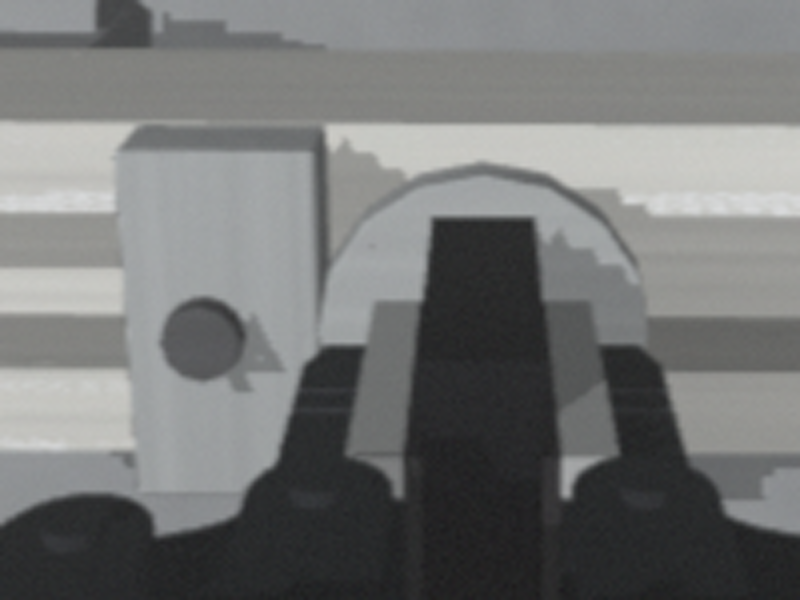

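```bash
python3 -m handwheel '[[0.4,-0.2,-0.95,0,0,0,1],[0.4,-0.2,-0.95,0,0,0,1],[0.4,-0.2,-0.95,0,0,0,1]]' >/dev/null;python3 plan.py -1 12.5 8 90; python3 -m handwheel '[[0,0,0,0,0,0,0.85],[0,0,0,0,0,0,0.75],[0,0,0,0,0,0,0.65],[0,0,0,0,0,0,0.6],[0,0,0,0,0,0,0.6]]' 20;python3 plan.py -1 12.5 8 90;  python3 look.py w16;python3 - <<'E'
import cv2
t=cv2.imread('pics/w16.png')
cv2.imwrite('pics/w16b.png',cv2.resize(t[200:350,200:400],None,fx=4,fy=4,interpolation=cv2.INTER_CUBIC))
E
```

```text
t 14.5 shift mm [ 0.4 -2.  -0.3] rotvec [ 0.004  0.001 -0.002] target [0.6302 0.0828 0.1255]
stud now rail xyz mm [-1.5 14.4  8.6] q7 [-0.85  0.74  0.78  2.02 -1.15  0.35 -0.96] F [-1.7 -6.2 -2.4] F rail [-1.7 -6.3 -1.9]
time_s: 14.92
ee_pos: [0.6304, 0.0857, 0.1265]
tcp_rot: [3.135, 1.167, -0.144]
ft_force: [-1.0, -0.4, -0.0]
width: 0.4
t 14.9167 shift mm [-0.1 -2.9 -1. ] rotvec [ 0.003  0.002 -0.003] target [0.6302 0.0828 0.1255]
stud now rail xyz mm [-0.8 15.4  9. ] q7 [-0.85  0.74  0.78  2.02 -1.15  0.35 -0.96] F [-1.  -0.4 -0. ] F rail [-0.8 -0.6  0.3]
14.9167 [0.6304 0.0857 0.1265] [ 3.1349  1.167  -0.1442] [-1.  -0.4 -0. ]
```

View pics/w16b.png

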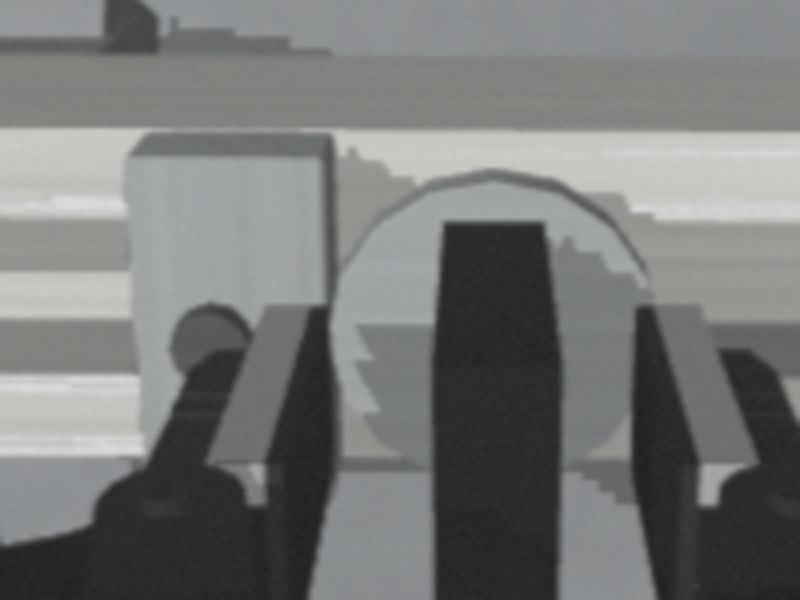

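```bash
python3 -m handwheel '[[-4,0.5,9,0,0,0,0.6],[-12,1.7,28,0,0,0,0.5],[-22,3,53,0,0,0,0.5],[-33,5,80,0,0,0,0.5],[-46,6.5,110,0,0,0,0.5]]'; python3 -m handwheel '[[0,0,0,0,0,0,0.5],[0,0,0,0,0,0,0.5],[0,0,0,0,0,0,0.5]]'|tail -1; python3 look.py w17
python3 - <<'E'
from bench import imaging
import cv2
im=imaging.snapshot('scene')[:,:,::-1]; cv2.imwrite('pics/s17.png',im)
E
```

```text
time_s: 15.38
ee_pos: [0.5835, 0.0917, 0.2371]
tcp_rot: [3.133, 1.168, -0.147]
ft_force: [0.6, 1.3, -0.4]
width: 0.498
width: 0.5
15.6333 [0.5842 0.0925 0.236 ] [ 3.1347  1.1674 -0.1438] [ 0.5  0.1 -0.2]
```

View pics/w17.png

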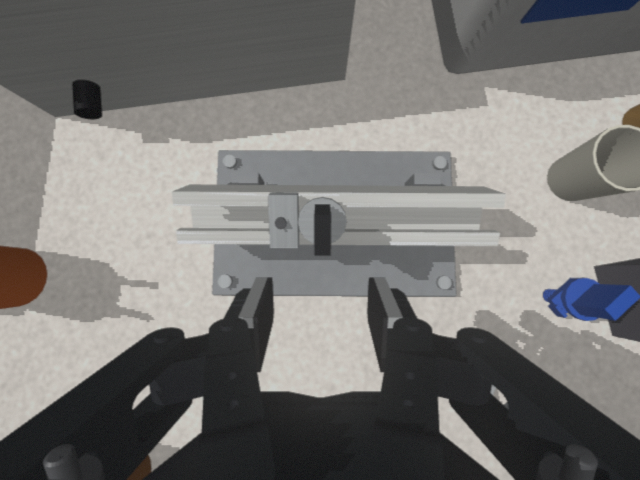

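View pics/s17.png

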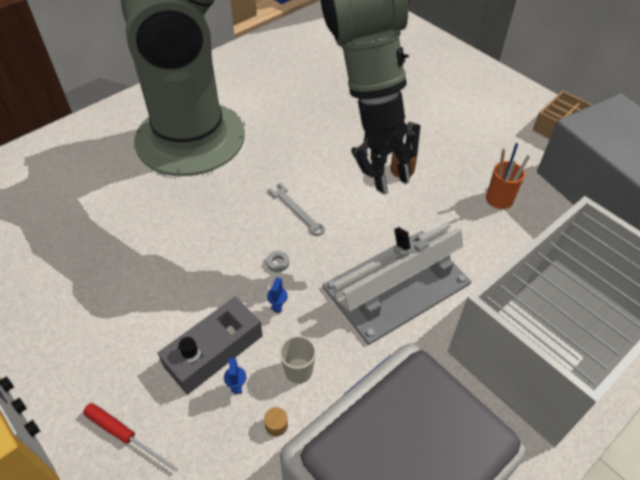

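Run:
```python
import cv2
t=cv2.imread('pics/w17.png')
cv2.imwrite('pics/w17b.png',cv2.resize(t[175:275,250:370],None,fx=6,fy=6,interpolation=cv2.INTER_CUBIC))
```

```text
(no output)
```

View pics/w17b.png

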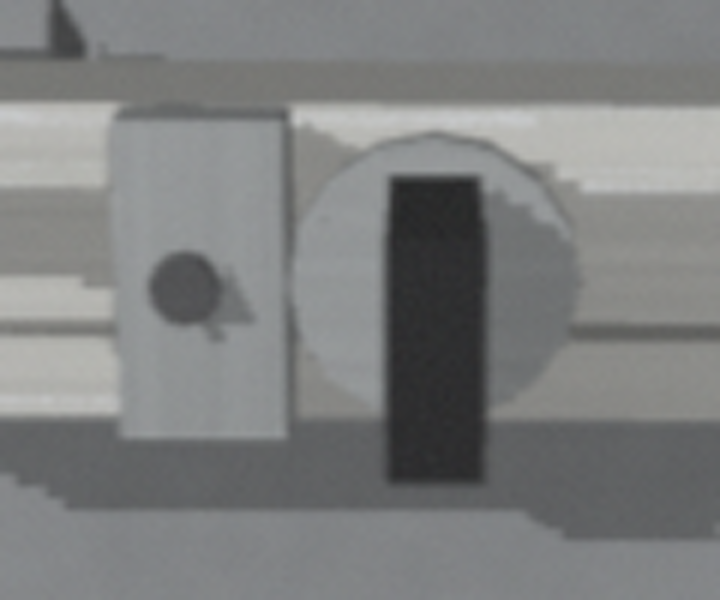

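Run:
```python
from h import *
from rail import C,rx,ry,rz
s,c=pickle.load(open('pics/w17.pkl','rb')); T=wristT(s,c); print(c['mount'][:3,3])
f=lambda x,y:(250+x/6-.42,175+y/6-.42)
def on(p,z):
    o,d=ray(c,p,T); P=C+z*1e-3*rz; q=o+d*((P-o)@rz)/(d@rz)-C; return (np.array([q@rx,q@ry])*1e3).round(2)
for z in (13,14,15): print(z,'shoulder L',on(f(292,275),z),'R',on(f(581,275),z), 'top',on(f(437,133),z))
print('stop edge top',on(f(287,125),12),on(f(287,435),12),'far',on(f(117,125),12),on(f(122,435),12))
Q=[on(f(*p),52) for p in [(387,237),(486,237),(387,483),(485,483)]]; print('paddle',Q)
d=Q[2]+Q[3]-Q[0]-Q[1]; print('angle to rail x deg',np.degrees(np.arctan2(d[1],-(-d[0])))); print('ctr',np.mean(Q,0))
# rail ends here
a=lambda x,y:(x,y)
for p in [(174,193),(507,193)]: print('rail far ends?',on(p,0))
```

```text
[-1.25498128e-01  5.36105923e-05 -7.27272326e-02]
13 shoulder L [ 2.05 33.3 ] R [ 2.17 -6.11] top [21.69 13.63]
14 shoulder L [ 2.3  33.24] R [ 2.42 -6.03] top [21.88 13.64]
15 shoulder L [ 2.56 33.18] R [ 2.68 -5.95] top [22.06 13.65]
stop edge top [22.53 33.74] [-21.32  34.4 ] far [22.46 56.52] [-21.38  57.5 ]
paddle [array([16.6 , 19.71]), array([16.63,  8.21]), array([-13.77,  19.76]), array([-13.74,   7.97])]
angle to rail x deg -179.8207744056502
ctr [ 1.43   13.9125]
rail far ends? [ 22.11 137.86]
rail far ends? [  22.96 -141.27]
```

Run:
```python
import cv2
t=cv2.imread('pics/w17.png'); 
for r in (214,218,221,224,228): print(r,t[r,292:306].mean(1).astype(int))
t=cv2.imread('pics/w14.png')
for r in (268,274,280): print(r,t[r,274:292].mean(1).astype(int))
t=cv2.imread('pics/w16.png')
for r in (268,274,280): print(r,t[r,276:294].mean(1).astype(int))
```

```text
214 [148 146 146 147 139 116 101 130 149 148 149 148 150 147]
218 [149 147 144 147 140 119 120 145 149 149 150 151 150 150]
221 [149 148 146 147 142 128 129 145 147 148 147 148 146 148]
224 [147 146 145 145 140 122 125 145 148 148 149 149 150 149]
228 [131 144 145 144 140 119 100 124 145 146 146 146 148 147]
268 [162 160 146 115  89  83  98 114 113 123 141 161 161 151 133 133 150 163]
274 [161 159 148 122  95  81  88 105 121 122 122 123 124 141 158 163 163 161]
280 [160 162 151 124 100  88 104 121 125 124 126 141 161 164 165 164 164 158]
268 [158 159 162 157 144 112  87  83 109 144 162 165 165 165 164 165 164 164]
274 [158 158 159 159 147 117  90 112 145 160 162 161 161 161 161 161 160 161]
280 [ 81  52  47  45  44  56 110 153 164 165 165 165 163 162 163 162 161 162]
```

```bash
python3 -c "
from bench import hand_in,get_state
print(get_state()['ft_force'].round(1)); print(hand_in())"
```

```text
[ 0.4 -0.3  0.3]
the job is handed in; nothing more can be done
None
```

The paddle stud is locked in the rail against the stop and the gripper has let go; I handed the job in at about 15.7 s.

**What I did:** I took the stud from the rack, put its head lengthwise through the slot 44 mm short of the stop, and slid it along until it touched. There I pressed it to about 2 mm above the face, turned it a quarter turn clockwise, let it rise and released it.

**Last checks:**
- **Lock:** after the rise, an upward pull was resisted with about 33 N, so the lips are in the grooves.
- **Square to the rail:** 0.2° off in the last wrist picture.
- **Against the stop:** the wrist picture shows no visible gap. The shoulder edge measured at 33.2 mm along the rail and the stop face at about 34.1 mm, with about 0.5 mm uncertainty.
- **Stop not shifted:** it measured 33.9–34.3 mm before and about 34.1 mm after. My pushes on it stayed near 11 N or less.
- **Bystanders:** in the scene view the knob stud is still in its pocket. The jar is partly behind the gripper, but the part that shows is where it was. The arm is clear and touching nothing.

**What disagreed:**
- **TCP readings:** the reported position and my rail fit differed by 1–2 mm depending on wrist orientation. First touch on the stop read 12.5 mm before the turn and 14.4 mm after it. I lined up by the wrist pictures and the forces instead.
- **Stud centring:** the paddle's centre measured 1.4 mm up-slope of my rail centre line. I put that down to play in the grooves and left it.

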